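# Lever open the walnut tin and scoop out a portion

### The job

The lid of the red walnut tin is stuck tight: lever it up with the palette knife, blade in the slot under the lid's front edge and the gripper itself kept off the lid until it has come up, swing the lid right back past upright and lay the knife down flat on the worktop. Then take the scoop, scoop up at least three walnuts together in one go and tip them into the blue bowl; never touch the walnuts with the gripper and spill none on the worktop. Finally stand the scoop upright on the worktop, and leave the tin open and the bowl and the other things where they are.

Things in the scene. Friction and masses are not known exactly. Their poses are not given: they have to be found in the camera images.
- tin: red steel storage tin, fixed to the worktop, 190 (x) x 132 (y) x 72 mm high without the lid, walls and floor 3 mm thick, open inside 184 x 126 x 69 mm. Origin: centre of its underside; x points from the front (slot) to the hinge, y to the left seen from the front, z up
- tin_slot (a point): middle of the slot in the top of the tin's front wall, on the wall's outer face, 68 mm above the worktop: an opening 74 mm wide (along tin y) and 8 mm high, between the notched wall top (64 mm) and the underside of the closed lid (72 mm), leading straight into the tin along tin +x. A bright steel strip on the lid lies right above it
- lid (a joint): angle of the tin's lid, a flat red plate 190 x 132 x 4 mm lying on the tin's rim flush with its walls: 0 shut, pi/2 upright, 1.95 stop, leaning back beyond the tin. The hinge is stiff: raising the shut lid takes about 2.5 N upward at its front edge, and the lid stays where it is left
- lid_hinge (a point): middle of the lid's hinge line: top of the tin's rear wall, 72 mm above the worktop, hinge line along tin y. The lid's underside lies in the plane through it
- lid_edge (a point): middle of the lid's front edge on its underside, 190 mm from the hinge; moves with the lid
- knife: palette knife, 200 mm long, 0.11 kg, lying flat. Origin: underside of the handle, where handle and blade meet; x towards the blade's tip, z up. Black handle x -95 to -5 mm, 22 mm wide (y), 22 mm thick (z 0 to 22). Straight stiff steel blade to x = 105 mm, 26 mm wide, 2 mm thick, at z = 10 to 12 mm; its last 13 mm is the rounded tip, look only: the solid blade ends square at x = 92 mm
- knife_grip (a point): on the knife's handle, 30 mm behind the origin, mid thickness: a good place to grip across the 22 mm width
- knife_tip (a point): end of the solid blade, mid thickness, 92 mm ahead of the knife's origin and 122 mm ahead of knife_grip
- scoop: aluminium scoop standing on its flat bottom, 0.15 kg. Origin: underside of the bottom's centre; x towards the open front lip, z up. Tray 82 mm long (x -41 to 41), 114 mm wide, bottom and walls 2 mm thick, side and rear walls 28 mm high, the side walls ending 14 mm short of the lip, open in front. Its handle leans back from the rear wall
- scoop_grip (a point): on the handle's axis, 24 mm below its upper end, at (-92, 0, 86) mm from the scoop's origin: a good place to grip across the handle's 16 mm width (y); it is 14 mm thick. The straight handle rises from (-43, 0, 16) mm along (-0.574, 0, 0.819) in the scoop's frame, 55 degrees steep, 109 mm long, its black grip the last 85 mm
- scoop_lip (a point): middle of the scoop's front lip, on the underside of the bottom, 41 mm ahead of the origin
- bowl: blue ceramic bowl, 170 mm across the rim, 68 mm high, wall 5 mm, 0.45 kg, loose. Origin: centre of its underside, z up
- walnut0: walnut in its shell, about 34 mm across, 14 g, one of six lying in one layer in the rear half of the tin. Origin: its centre; its axes mean nothing. It rolls and slips easily
- walnut1: walnut in its shell, about 34 mm across, 14 g, one of six lying in one layer in the rear half of the tin. Origin: its centre; its axes mean nothing. It rolls and slips easily
- walnut2: walnut in its shell, about 34 mm across, 14 g, one of six lying in one layer in the rear half of the tin. Origin: its centre; its axes mean nothing. It rolls and slips easily
- walnut3: walnut in its shell, about 34 mm across, 14 g, one of six lying in one layer in the rear half of the tin. Origin: its centre; its axes mean nothing. It rolls and slips easily
- walnut4: walnut in its shell, about 34 mm across, 14 g, one of six lying in one layer in the rear half of the tin. Origin: its centre; its axes mean nothing. It rolls and slips easily
- walnut5: walnut in its shell, about 34 mm across, 14 g, one of six lying in one layer in the rear half of the tin. Origin: its centre; its axes mean nothing. It rolls and slips easily
- mug: white mug, 80 mm across, 90 mm high, with a handle; origin: centre of its underside. A bystander
- oil_bottle: green oil bottle, 62 mm across, 240 mm high; origin: centre of its underside. A bystander
- pepper_mill: dark wooden pepper mill, 56 mm across, 160 mm high; origin: centre of its underside. A bystander
- spice_jar: amber spice jar, 60 mm across, 100 mm high; origin: centre of its underside. A bystander
There are look-alikes about, which are no part of the job. Leave any pink look-alike of the knife alone.

How it is judged:
By the outcome, as a careful person would: the job done as asked, in the order asked, and still so for the second after the job is handed in, with the robot touching nothing.
It also fails if it takes over 72 s, if anything falls off the work surface, if the arm or the gripper's body presses on something with over 40 N, if the wrist force passes 120 N, or if a joint passes its speed limit or range.

### The arm

A 6-joint arm with a two-finger parallel gripper is mounted at the origin on the work surface. World frame = base frame: x ahead of the robot, y to its left, z up, the work surface at z = 0. Lengths are in m, angles in rad, forces in N, time in s.
With the tool pointing down it reaches from about 0.35 to 0.875 m from the base axis. Payload 15.5 kg.
Tool frame: the origin (TCP) lies at the very end of the fingers, on their centre line; the grasp point (between the pads) lies 19 mm behind it; z points along the fingers, y is the direction in which the jaws open and shut (so a half turn about z gives the same grasp; the last joint's range is limited). The gripper opens to 85 mm and grips with 20 to 120 N. Pads are 22 mm wide; open, the fingers measure 114 mm over their backs; the gripper's body (76 mm by 85 mm) begins 54 mm behind the grasp point. The pads swing forward as they close: fully open they stand 13 mm farther back than shut.
Start: joints at [1.038, 0.494, 1.345, -0, 1.302, -0.096], TCP at [0.264, 0.566, 0.231] pointing down, gripper open.
Joint ranges: [-2.91, 2.91], [-0.82, 2.16], [0.22, 2.67], [-1.22, 4.37], [0.12, 2.79], [-3.08, 3.08]. Speed limits (rad/s): [1.89, 1.89, 2.57, 3.01, 3.01, 3.01].

### API

Orientations are given as a unit quaternion [w, x, y, z].
In Python, from bench import r gives the robot as it stands.
- The arm moves only by the tool servo_tool, never from a script. Its argument "targets" is a list of rows, each a list of 7 numbers: the shift along the tool's x, y, z in mm, then the turn, a rotation vector about the tool's x, y, z in rad, then the finger opening in mm, from 0 to 85.4. A call has 1 to 12 rows; each row is the pose to reach, as a shift and turn from the pose commanded when the call began, along the tool's axes at that moment; what a row does not reach only later rows make up. A row lasts 1/12 s, in which the tool goes at most 41.7 mm and 7.16 degrees, less where a joint would pass 70% of its speed; a pose out of reach is approached as far as the arm can. A call with a gripper value outside its range is refused whole. The fingers move at their own pace and stop on an object; "grip_force" is the grip in N (left out, the last holds). Time passes only in rows, so rows that repeat a pose let the fingers close. It gives the time, the measured TCP pose, the force and the opening at its end, in the units of the state.
- r.get_state(): the state, without advancing time (a new reading comes with each control period).
- r.get_image(name): name is "side" or "top" or "wrist"; returns the picture (420x560x3 uint8, red, green, blue); there is no depth.
- r.get_calibration(name): a dict with "K" (3x3 intrinsics, pixels), "k1" (the pictures are not rectified: a ray, as slopes to the right and down, at radius r is drawn at 1 + k1 r^2 times it, then the intrinsics apply), "pose" (4x4, takes a point from camera to world coordinates). Camera axes: x right, y down, z forward; pixel columns grow to the right and rows downward; lengths in m; the calibration is good to about 2 mm. A picture is of the moment at which its call begins: read the wrist's pose just before it. get_calibration takes no time and is no camera call; for the wrist camera it gives the pose at the moment of the call.
- r.close_job(): hands the job in, once; it reports no verdict.
The state is a dict: "time_s": time; "joint_positions": joint angles; "qd": joint speeds; "joint_torque": joint torques, N m; "tool_pos": TCP position; "tcp_rot": TCP orientation; "force": force on the tool from outside, world axes, zero at the start; "moment": the same for the moment, N m; "opening": finger opening in m.
Only numpy, scipy, OpenCV 4.12 (cv2) and the standard library are available. Lean on these libraries where they do the work, as an engineer would, in place of code of your own. Each camera call takes 0.05 s, during which the arm holds its last target. There are 200 camera calls.

## Working session

There is one attempt and no reset: what is moved stays moved. The work goes in short steps, Python scripts to look and compute and a tool call to move; the robot and the scene stay as the last step left them, time stands still between calls to the robot, and variables do not carry over. Pictures are saved under pics/ and viewed, about 8 in all and at most 12, crops included, and the job is handed in when it is done.

Besides the shell and the picture viewer there is one more tool, called after "Request:" by a JSON object that holds its "fn" and its "kwargs". servo_tool: Moves the arm, as the interface text tells. Its arguments: {"type":"object","properties":{"targets":{"type":"array"},"grip_force":{"type":"number"}},"required":["targets"]}

```bash
ls; mkdir -p pics; python3 - <<'E'
from bench import r
import cv2,numpy as np
print(r.get_state())
for n in ("top","side"):
    c=r.get_calibration(n);print(n,np.round(c["K"],1).tolist(),c["k1"],np.round(c["pose"],4).tolist())
    cv2.imwrite(f"pics/{n}0.png",r.get_image(n)[:,:,::-1])
c=r.get_calibration("wrist");print(np.round(c["K"],1).tolist(),c["k1"],np.round(c["pose"],4).tolist())
E
```

```text
pics
{'time_s': 0.0, 'joint_positions': array([ 1.03845823e+00,  4.94155442e-01,  1.34615953e+00, -4.13961620e-05,
        1.30247360e+00, -9.55005767e-02]), 'qd': array([ 0.00047045,  0.00029791, -0.0009613 ,  0.00073687, -0.00041617,
       -0.00040471]), 'joint_torque': array([ 2.06673962e-03, -8.82170963e+01, -3.83879757e+01,  6.53519078e-05,
        9.95936600e-03, -1.06848549e-04]), 'tool_pos': array([0.26424493, 0.56598652, 0.23070787]), 'tcp_rot': array([-1.65664286e-04,  2.16680816e-01,  9.76242319e-01, -5.74899517e-04]), 'force': array([-0.67017206, -0.9483862 , -0.45212446]), 'moment': array([-0.01778712,  0.00117674,  0.1004942 ]), 'opening': 0.08512102924961752}
top [[541.4, 0.0, 277.0], [0.0, 541.4, 221.1], [0.0, 0.0, 1.0]] -0.036046129249293776 [[0.0112, -0.9837, 0.1796, 0.1882], [-0.9999, -0.011, 0.0022, 0.0035], [-0.0002, -0.1796, -0.9837, 1.6494], [0.0, 0.0, 0.0, 1.0]]
side [[383.1, 0.0, 276.8], [0.0, 383.1, 213.9], [0.0, 0.0, 1.0]] -0.10359959638164437 [[0.9652, -0.1885, 0.1814, 0.2963], [-0.2609, -0.639, 0.7237, -0.7115], [-0.0205, -0.7458, -0.6659, 0.7343], [0.0, 0.0, 0.0, 1.0]]
[[371.1, 0.0, 278.2], [0.0, 371.1, 212.4], [0.0, 0.0, 1.0]] -0.04198144697983346 [[0.4243, 0.8554, 0.2971, 0.1873], [0.9055, -0.4006, -0.1401, 0.6012], [-0.0008, 0.3285, -0.9445, 0.3728], [0.0, 0.0, 0.0, 1.0]]
```

View pics/top0.png

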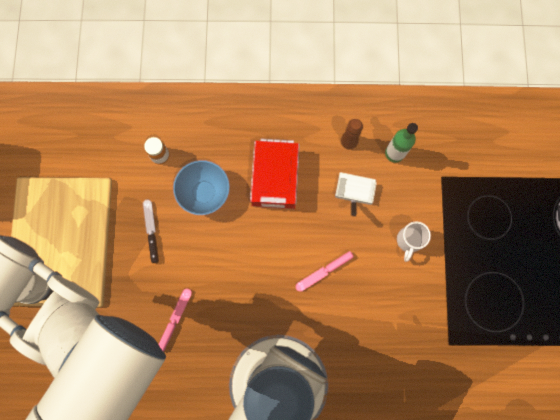

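View pics/side0.png

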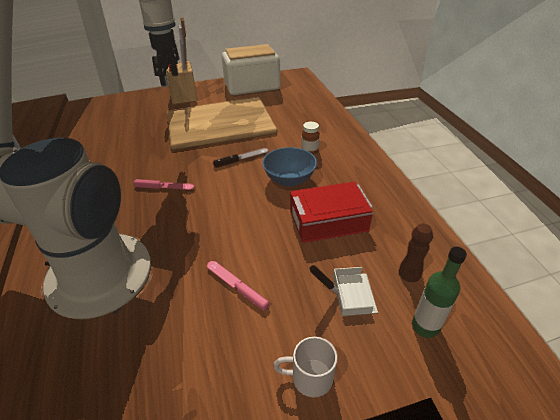

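The top view shows the real knife (black handle) at about (152,230), the bowl (202,187), the tin (275,173) with its slot strip at (273,201), and the scoop (356,188). Both pink knives are decoys. Next I'll zoom in and write helpers.

```bash
cat > h.py <<'E'
import numpy as np,cv2
from scipy.spatial.transform import Rotation as R
from bench import r
def ray(cam,uv,c=None):
    c=c or r.get_calibration(cam);K=np.array(c["K"]);P=np.array(c["pose"])
    d=(np.array(uv,float)-[K[0,2],K[1,2]])/[K[0,0],K[1,1]]
    s=d.copy()
    for _ in range(20): s=d/(1+c["k1"]*(s@s))
    return P[:3,3],P[:3,:3]@np.r_[s,1]
def at(cam,uv,z,c=None):
    o,d=ray(cam,uv,c);return o+d*(z-o[2])/d[2]
def proj(cam,p,c=None):
    c=c or r.get_calibration(cam);K=np.array(c["K"]);P=np.array(c["pose"])
    q=(np.atleast_2d(p)-P[:3,3])@P[:3,:3];s=q[:,:2]/q[:,2:]
    s=s*(1+c["k1"]*(s**2).sum(1,keepdims=True));return s*[K[0,0],K[1,1]]+[K[0,2],K[1,2]]
def tool():
    s=r.get_state();w=np.array(s["tcp_rot"]);return np.array(s["tool_pos"]),R.from_quat(w[[1,2,3,0]]),s
def yaw_R(yaw,pitch=0):
    """tool down, tool x axis horizontal dir = yaw"""
    x=np.array([np.cos(yaw),np.sin(yaw),0]);z=np.array([0,0,-1.]);return R.from_matrix(np.c_[x,np.cross(z,x),z])
def delta(p,Rt,p0=None,R0=None):
    a,b,_=tool(); p0=a if p0 is None else p0; R0=b if R0 is None else R0
    return np.round(np.r_[R0.inv().apply(np.array(p)-p0)*1000,(R0.inv()*Rt).as_rotvec()],3)
E
python3 - <<'E'
from h import *
im=cv2.imread("pics/top0.png")
cv2.imwrite("pics/c1.png",cv2.resize(im[125:275,130:390],None,fx=3,fy=3,interpolation=cv2.INTER_CUBIC))
h=cv2.cvtColor(im,cv2.COLOR_BGR2HSV)
red=((h[...,0]<4)|(h[...,0]>176))&(h[...,1]>200)&(h[...,2]>120)
red[:130]=0;red[215:]=0
ct=max(cv2.findContours(red.astype(np.uint8),0,2)[0],key=cv2.contourArea)
print(cv2.minAreaRect(ct),cv2.boxPoints(cv2.minAreaRect(ct)))
E
```

```text
((274.5777282714844, 174.2953338623047), (42.395729064941406, 62.06451416015625), 3.6913859844207764) [[251.42592 203.89845]
 [255.42177 141.96269]
 [297.72955 144.69221]
 [293.7337  206.62798]]
```

View pics/c1.png

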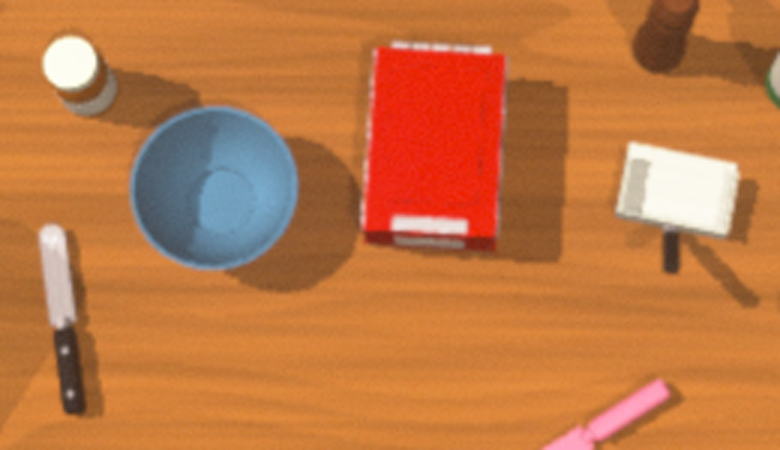

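The crop shows the lid corners at about (377,47), (506,53), (496,235) and (362,232). The bowl rim is centred at (215,187). The knife runs from (53,226) to (73,412), and the scoop tray corners are (630,143), (738,162), (727,237) and (617,215).

```bash
python3 - <<'E'
from h import *
f=lambda X,Y:(130+(X+.5)/3-.5,125+(Y+.5)/3-.5)
print("lid",[np.round(at("top",f(*q),.076),4).tolist() for q in [(377,47),(506,53),(496,235),(362,232)]])
print("strip",np.round(at("top",f(391,225),.076),4),np.round(at("top",f(467,226),.076),4))
print("bowl",at("top",f(215,187),.068), "rimL",at("top",f(131,187),.068),at("top",f(298,187),.068))
print("knife tip/junction/end",[np.round(at("top",f(*q),z),4).tolist() for q,z in [((51,226),.011),((64,326),.011),((73,412),.022)]])
print("scoop",[np.round(at("top",f(*q),z),4).tolist() for q,z in [((630,143),.0),((738,162),0.0),((727,237),.028),((617,215),.028),((670,272),.1)]])
E
```

```text
lid [[0.7242, 0.0758, 0.076], [0.7193, -0.055, 0.076], [0.5307, -0.0458, 0.076], [0.5322, 0.087, 0.076]]
strip [0.5396 0.0584 0.076 ] [ 0.5395 -0.017   0.076 ]
bowl [0.57849861 0.23575156 0.068     ] rimL [0.57762203 0.32012066 0.068     ] [0.57938348 0.15252076 0.068     ]
knife tip/junction/end [[0.5493, 0.4127, 0.011], [0.4448, 0.3936, 0.011], [0.3555, 0.3773, 0.022]]
scoop [[0.6476, -0.1884, 0.0], [0.6284, -0.3016, 0.0], [0.5417, -0.2834, 0.028], [0.5635, -0.1711, 0.028], [0.4906, -0.2144, 0.1]]
```

```bash
python3 - <<'E'
from h import *
print(delta([.4195,.389,.15],yaw_R(.181-np.pi)))
E
```

```text
[-2.1560e+02 -9.4675e+01  8.0843e+01 -1.0000e-03 -0.0000e+00 -6.1800e-01]
```

Request:
{"fn": "servo_tool", "kwargs": {"targets": [[-36,-16,13,0,0,-0.11,60],[-72,-32,27,0,0,-0.22,60],[-108,-47,40,0,0,-0.33,60],[-144,-63,54,0,0,-0.44,60],[-180,-79,67,0,0,-0.55,60],[-216,-95,81,0,0,-0.618,60],[-216,-95,81,0,0,-0.618,60],[-216,-95,81,0,0,-0.618,60],[-216,-95,81,0,0,-0.618,60]], "grip_force": 100}}

```text
time_s: 0.85
tool_pos: [0.4199, 0.3889, 0.1502]
tcp_rot: [-0.0, -0.09, 0.996, -0.0]
force: [0.7, -0.2, 0.2]
opening: 0.0599
```

```bash
python3 - <<'E'
from h import *
p,q,s=tool();print(p,s["qd"].max(),q.as_matrix().round(3).tolist())
c=r.get_calibration("wrist");im=r.get_image("wrist")[:,:,::-1];cv2.imwrite("pics/w1.png",im)
np.save("w1.npy",c,allow_pickle=True)
d=np.array([np.cos(.181),np.sin(.181),0]);o=np.array([.449,.3944,0])
print(proj("wrist",[o-.095*d+[0,0,.022],o+[0,0,.011],o+.105*d+[0,0,.011]],c).round(1))
E
```

```text
[0.41985728 0.38889657 0.15019075] 0.030333883597746726 [[-0.984, -0.178, -0.0], [-0.178, 0.984, -0.0], [0.001, 0.0, -1.0]]
[[279.3 113.3]
 [279.5 232. ]
 [279.7 338.3]]
```

View pics/w1.png

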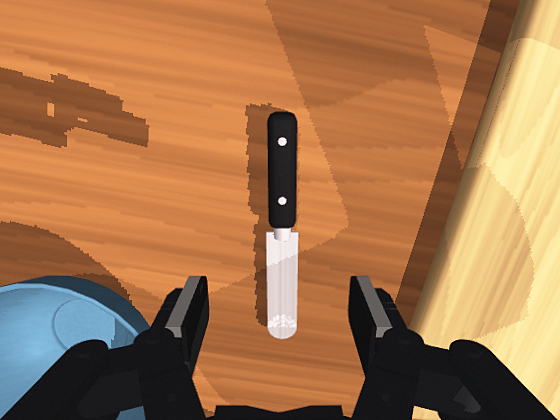

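The wrist image shows the knife straight and vertical, with the handle end at (282,112) and the tip at (282,338). That is within 2 mm of the estimate, so I descend and grip.

Request:
{"fn": "servo_tool", "kwargs": {"targets": [[0,2,36,0,0,0,45],[0,2,72,0,0,0,45],[0,2,108,0,0,0,45],[0,2,130,0,0,0,45],[0,2,142,0,0,0,45],[0,2,146.5,0,0,0,45],[0,2,146.5,0,0,0,15],[0,2,146.5,0,0,0,15],[0,2,146.5,0,0,0,15],[0,2,146.5,0,0,0,15],[0,2,146.5,0,0,0,15],[0,2,146.5,0,0,0,15]], "grip_force": 100}}

```text
time_s: 1.9
tool_pos: [0.4202, 0.3915, 0.0054]
tcp_rot: [0.001, -0.09, 0.996, 0.001]
force: [-1.6, -0.5, 10.9]
opening: 0.0196
```

Request:
{"fn": "servo_tool", "kwargs": {"targets": [[0,0,-10,0,0,0,15],[0,0,-25,0,0,0,15],[0,0,-60,0,0,0,15],[0,0,-95,0,0,0,15],[0,0,-125,0,0,0,15],[0,0,-140,0,0,0,15]]}}

```text
time_s: 2.4
tool_pos: [0.4207, 0.3917, 0.1488]
tcp_rot: [0.002, -0.09, 0.996, 0.001]
force: [0.9, 0.2, 0.0]
opening: 0.0198
```

Request:
{"fn": "servo_tool", "kwargs": {"targets": [[5,-18,0,0,0,0.02,15],[14,-50,0,0,0,0.04,15],[24,-86,0,0,0,0.06,15],[34,-122,0,0,0,0.08,15],[44,-158,0,0,0,0.11,15],[54,-194,0,0,0,0.14,15],[64,-230,0,0,0,0.17,15],[75,-266,0,0,0,0.2,15],[85,-302,0,0,0,0.229,15],[95,-337,0,0,0,0.229,15],[99,-352,0,0,0,0.229,15],[99,-352,0,0,0,0.229,15]]}}

```text
time_s: 3.4
tool_pos: [0.3856, 0.0241, 0.1448]
tcp_rot: [0.001, 0.026, 1.0, -0.0]
force: [0.1, 0.1, -1.3]
opening: 0.0195
```

```bash
python3 - <<'E'
from h import *
p,q,s=tool();print(p,s["opening"],s["force"],q.as_matrix().round(3).tolist())
c=r.get_calibration("wrist");im=r.get_image("wrist")[:,:,::-1];cv2.imwrite("pics/w2.png",im)
np.save("w2.npy",c,allow_pickle=True)
M=q.as_matrix();tip=p-M[:,0]*.122-M[:,2]*.0056
print(tip,proj("wrist",[tip,tip-M[:,0]*.013],c).round(1))
cen=np.array([.6266,.0155,0]);a=-.05;x=np.array([np.cos(a),np.sin(a),0]);y=np.array([-x[1],x[0],0])
pts=[cen+u*x*.095+v*y*.066+[0,0,.076] for u,v in((-1,1),(-1,-1),(1,-1),(1,1))]+[cen-x*.095+v*y*.037+[0,0,z] for v in(-1,1) for z in (.064,.072)]
print(proj("wrist",pts,c).round(1).tolist())
E
```

```text
[0.38557558 0.02407046 0.14480229] 0.019498730178369506 [ 0.09495033  0.07801463 -1.31544634] [[-0.999, 0.051, 0.001], [0.051, 0.999, -0.001], [-0.002, -0.0, -1.0]]
[0.50740755 0.01783429 0.15058533] [[280.2 489.3]
 [280.1 504.6]]
[[372.2, 409.8], [196.9, 410.2], [214.3, 558.0], [353.2, 557.7], [237.0, 397.9], [235.9, 406.2], [331.7, 397.7], [333.1, 406.0]]
```

View pics/w2.png

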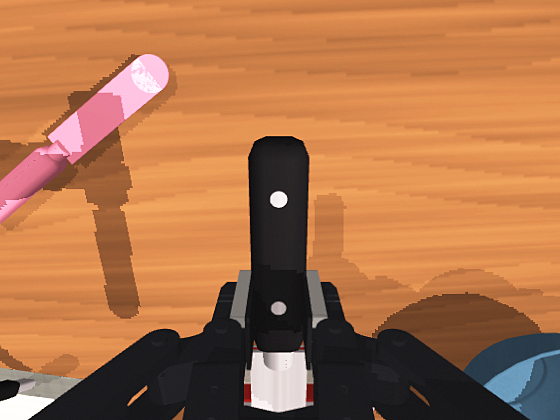

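The knife is held straight in the jaws (handle end at (278,137)), but the blade is out of the wrist view. I lower to slot height, still outside the tin, and check with the side and top cameras.

Request:
{"fn": "servo_tool", "kwargs": {"targets": [[0,0,20,0,0,0,15],[0,0,50,0,0,0,15],[0,0,75,0,0,0,15],[0,0,82,0,0,0,15],[0,0,82,0,0,0,15],[0,0,82,0,0,0,15]]}}

```text
time_s: 3.95
tool_pos: [0.3858, 0.0272, 0.0624]
tcp_rot: [-0.0, 0.024, 1.0, 0.0]
force: [1.3, -0.4, -0.5]
opening: 0.0198
```

```bash
python3 - <<'E'
from h import *
c=np.load("w2.npy",allow_pickle=True).item();print("handle end",at("wrist",(279,137),.150+.011,c))
p,q,s=tool();print(p,s["force"])
a=r.get_image("side")[:,:,::-1].copy();b=r.get_image("top")[:,:,::-1].copy()
cv2.imwrite("pics/s2f.png",a);cv2.imwrite("pics/t2f.png",b)
M=q.as_matrix();tip=p-M[:,0]*.122-M[:,2]*.0056
P=[tip,tip-M[:,0]*.013]
cen=np.array([.6266,.0155,0]);an=-.05;x=np.array([np.cos(an),np.sin(an),0]);y=np.array([-x[1],x[0],0])
P+=[cen+u*x*.095+v*y*.066+[0,0,.076] for u,v in((-1,1),(-1,-1),(1,-1),(1,1))]+[cen-x*.095+v*y*.037+[0,0,z] for v in(-1,1) for z in (.064,.072)]
out=[]
for n,im,(u,v) in(("side",a,(230,170)),("top",b,(225,130))):
    k=4;cr=cv2.resize(im[v:v+100,u:u+(150 if n=="side" else 90)],None,fx=k,fy=k,interpolation=cv2.INTER_CUBIC)
    for i,t in enumerate(proj(n,P)): cv2.circle(cr,tuple(int(e) for e in ((t-[u,v]+.5)*k)),2,(0,255,0) if i<2 else (255,255,0),-1)
    out.append(cr[:400])
cv2.imwrite("pics/m2.png",cv2.resize(np.hstack(out),(800,333)) if 0 else np.hstack([out[0][:, :440],out[1]]))
E
```

```text
handle end [0.31761912 0.02702355 0.161     ]
[0.38579949 0.02722778 0.06241737] [ 1.31598782 -0.43977216 -0.47978712]
```

View pics/m2.png

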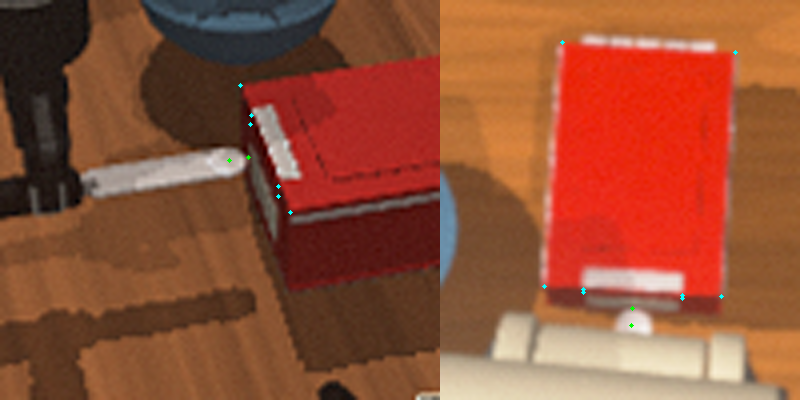

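Predictions and picture agree to about 1–2 mm in both views: the blade tip is at side-crop (243,160) and the lid corners match. I insert it slowly.

Request:
{"fn": "servo_tool", "kwargs": {"targets": [[-8,0,0,0,0,0,15],[-16,0,0,0,0,0,15],[-22,0,0,0,0,0,15],[-26,0,0,0,0,0,15],[-29,0,0,0,0,0,15],[-32,0,0,0,0,0,15],[-32,0,0,0,0,0,15]]}}

```text
time_s: 4.63
tool_pos: [0.4182, 0.0252, 0.0618]
tcp_rot: [0.0, 0.024, 1.0, -0.0]
force: [-0.3, 0.7, -0.9]
opening: 0.0195
```

Request:
{"fn": "servo_tool", "kwargs": {"targets": [[-5,0,0,0,0,0,15],[-11,0,0,0,0,0,15],[-18,0,0,0,0,0,15],[-25,0,0,0,0,0,15],[-31,0,0,0,0,0,15],[-36,0,0,0,0,0,15],[-38,0,0,0,0,0,15],[-38,0,0,0,0,0,15]]}}

```text
time_s: 5.3
tool_pos: [0.4561, 0.0234, 0.0617]
tcp_rot: [0.0, 0.024, 1.0, -0.0]
force: [0.2, -1.2, -1.0]
opening: 0.0195
```

The blade is in about 45 mm with no contact force. I lift along the lid's arc, with the blade tip following a 143 mm radius about the hinge.

Request:
{"fn": "servo_tool", "kwargs": {"targets": [[0,0,-6.6,0,0,0,15],[-0.2,0,-11,0,0,0,15],[-0.7,0,-18,0,0,0,15],[-1.6,0,-25,0,0,0,15],[-2.9,0,-32,0,0,0,15],[-4.8,0,-40.6,0,0,0,15],[-7.3,0,-48.8,0,0,0,15],[-10.2,0,-57,0,0,0,15],[-14.3,0,-66,0,0,0,15],[-19,0,-75,0,0,0,15],[-25,0,-84.7,0,0,0,15],[-32,0,-94,0,0,0,15]]}}

```text
time_s: 6.3
tool_pos: [0.487, 0.022, 0.1569]
tcp_rot: [-0.0, 0.024, 1.0, 0.0]
force: [-3.3, 0.3, -1.7]
opening: 0.0196
```

```bash
python3 - <<'E'
from h import *
p,q,s=tool();print(p,s["force"],s["moment"],q.as_matrix().round(3).tolist())
a=r.get_image("side")[:,:,::-1];cv2.imwrite("pics/s3.png",cv2.resize(a[100:300,180:430],None,fx=3,fy=3,interpolation=cv2.INTER_CUBIC))
E
```

```text
[0.48697151 0.02197515 0.15685563] [-3.30172735  0.30636562 -1.74123882] [ 0.00524951  0.70371031 -0.01242989] [[-0.999, 0.048, -0.001], [0.048, 0.999, 0.0], [0.001, 0.0, -1.0]]
```

View pics/s3.png

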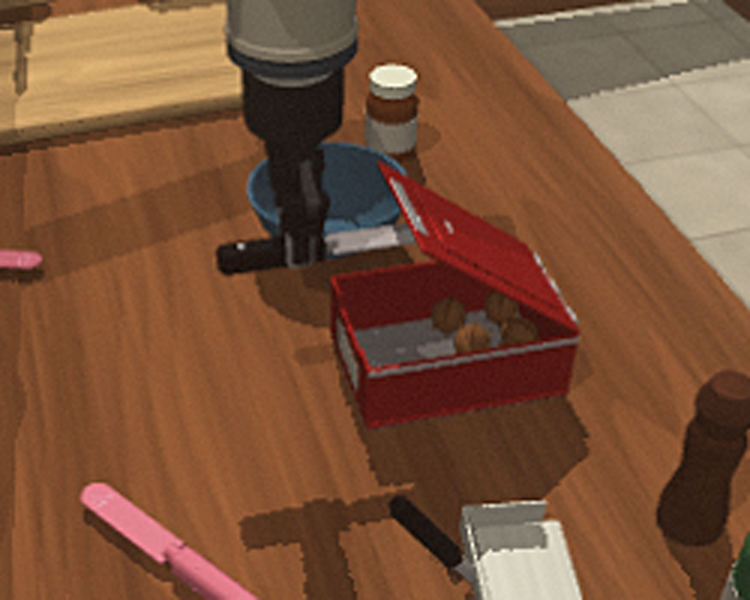

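The lid is up about 40° and the knife is still held straight. I continue past upright.

Request:
{"fn": "servo_tool", "kwargs": {"targets": [[-8.6,0,-9.7,0,0,0,15],[-18,0,-18.6,0,0,0,15],[-28,0,-26.5,0,0,0,15],[-40,0,-34.3,0,0,0,15],[-53,0,-40.8,0,0,0,15],[-66.4,0,-46,0,0,0,15],[-80,0,-49.8,0,0,0,15],[-94,0,-52,0,0,0,15],[-108.6,0,-53,0,0,0,15],[-123,0,-53,0,0,0,15],[-137,0,-51,0,0,0,15],[-154,0,-47,0,0,0,15]]}}

```text
time_s: 7.35
tool_pos: [0.6419, 0.0145, 0.2037]
tcp_rot: [0.001, 0.024, 1.0, -0.0]
force: [-1.8, -0.4, 1.6]
opening: 0.0195
```

Request:
{"fn": "servo_tool", "kwargs": {"targets": [[-4,0,1,0,0,0,15],[-4,0,1,0,0,0,15],[5,0,-2,0,0,0,15],[25,0,-10,0,0,0,15],[60,0,-15,0,0,0,15],[100,0,-15,0,0,0,15],[140,0,-15,0,0,0,15],[180,0,-15,0,0,0,15],[200,0,-15,0,0,0,15],[200,0,-15,0,0,0,15]]}}

```text
time_s: 8.18
tool_pos: [0.4352, 0.0247, 0.2181]
tcp_rot: [-0.001, 0.024, 1.0, 0.0]
force: [1.2, 0.7, -0.7]
opening: 0.0195
```

```bash
python3 - <<'E'
from h import *
p,q,s=tool();print(p,s["force"],s["moment"],q.as_matrix().round(3).tolist())
a=r.get_image("side")[:,:,::-1];b=r.get_image("top")[:,:,::-1];cv2.imwrite("pics/t4f.png",b);cv2.imwrite("pics/s4f.png",a)
cv2.imwrite("pics/m4.png",np.hstack([cv2.resize(a[130:330,210:410],(400,400),interpolation=2),cv2.resize(b[110:210,230:330],(400,400),interpolation=2)]))
E
```

```text
[0.4352385  0.02465792 0.21812329] [ 1.1695367   0.70377586 -0.74936449] [ 0.00438392 -0.01175086  0.02952161] [[-0.999, 0.047, -0.003], [0.047, 0.999, 0.0], [0.003, 0.0, -1.0]]
```

View pics/m4.png

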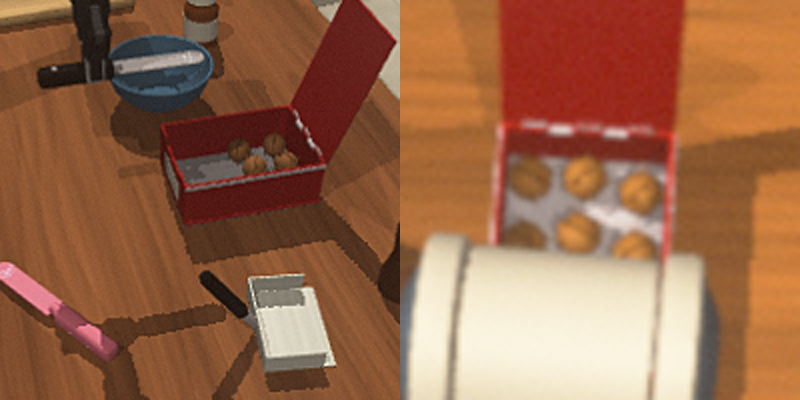

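The lid stands well back past upright. The six walnuts lie in two rows of three in the rear half, at about (530,178), (585,178), (640,190), (525,238), (578,232) and (635,248) in the right panel. I put the knife back down where it lay.

Request:
{"fn": "servo_tool", "kwargs": {"targets": [[3,20,0,0,0,-0.02,15],[6,56,0,0,0,-0.05,15],[9,92,0,0,0,-0.08,15],[12,128,0,0,0,-0.11,15],[15,164,0,0,0,-0.14,15],[18,200,0,0,0,-0.17,15],[21,236,0,0,0,-0.2,15],[24,272,0,0,0,-0.229,15],[28,308,0,0,0,-0.229,15],[31,344,30,0,0,-0.229,15],[32,366,60,0,0,-0.229,15],[32,366,90,0,0,-0.229,15]]}}

```text
time_s: 9.28
tool_pos: [0.4276, 0.3961, 0.1269]
tcp_rot: [0.002, -0.092, 0.996, 0.001]
force: [-0.8, -0.7, -1.2]
opening: 0.0195
```

Request:
{"fn": "servo_tool", "kwargs": {"targets": [[0,0,35,0,0,0,15],[0,0,70,0,0,0,15],[0,0,95,0,0,0,15],[0,0,110,0,0,0,15],[0,0,115,0,0,0,15],[0,0,115,0,0,0,15],[0,0,115,0,0,0,15]]}}

```text
time_s: 9.87
tool_pos: [0.4276, 0.3916, 0.0135]
tcp_rot: [0.0, -0.09, 0.996, 0.0]
force: [0.2, -0.6, -0.2]
opening: 0.0198
```

Down 7.5 mm more, release, and check.

Request:
{"fn": "servo_tool", "kwargs": {"targets": [[0,0,4,0,0,0,15],[0,0,6,0,0,0,15],[0,0,7.5,0,0,0,15],[0,0,7.5,0,0,0,15],[0,0,7.5,0,0,0,26],[0,0,7.5,0,0,0,40],[0,0,7.5,0,0,0,50],[0,0,0,0,0,0,50],[0,0,-30,0,0,0,50],[0,0,-70,0,0,0,50],[0,0,-110,0,0,0,50],[0,0,-150,0,0,0,50]]}}

```text
time_s: 10.87
tool_pos: [0.4267, 0.3909, 0.1651]
tcp_rot: [-0.0, -0.09, 0.996, -0.0]
force: [0.7, 0.3, 0.4]
opening: 0.0499
```

```bash
python3 - <<'E'
from h import *
p,q,s=tool();print(p,s["force"],s["time_s"])
b=r.get_image("top")[:,:,::-1];cv2.imwrite("pics/t5f.png",b)
w=r.get_image("wrist")[:,:,::-1]
cv2.imwrite("pics/m5.png",np.hstack([cv2.resize(b[110:230,230:390],(480,360),interpolation=2),cv2.resize(w,(320,240))[0:240].copy() if 0 else cv2.copyMakeBorder(cv2.resize(w,(320,240)),0,120,0,0,0)]))
E
```

```text
[0.42666914 0.39088628 0.16511535] [0.67446664 0.3379109  0.3869286 ] 10.8667
```

View pics/m5.png

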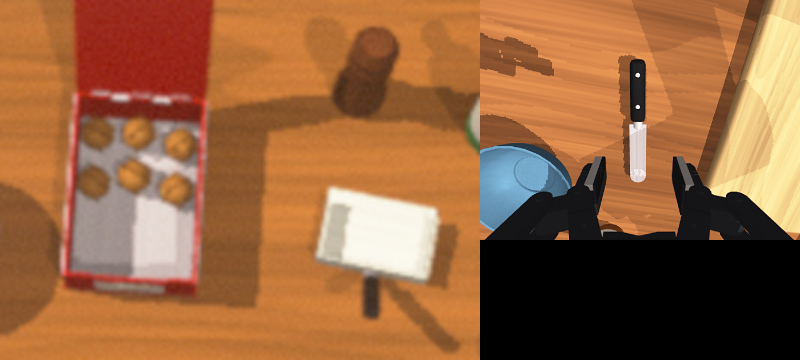

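The knife lies flat. The tin is unobstructed now, so I refine its pose, the walnut positions and the scoop, and record joint geometry for reach.

```bash
python3 - <<'E'
from h import *
im=cv2.imread("pics/t5f.png").astype(int)
# red silhouette borders per row (3x crop rows 110..270 => v 147..200)
L=[];Rr=[]
for v in range(148,199):
    row=im[v,245:305];m=(row[:,2]-row[:,1]>110)&(row[:,1]<75)
    k=np.flatnonzero(m)
    if len(k)>1: L.append(at("top",(245+k[0]-.5,v),.072));Rr.append(at("top",(245+k[-1]+.5,v),.072))
for n,S in(("L",L),("R",Rr)):
    S=np.array(S);c=np.polyfit(S[:,0],S[:,1],1);e=S[:,1]-np.polyval(c,S[:,0]);g=abs(e)<.004;c=np.polyfit(S[g,0],S[g,1],1);print(n,c,"y@.625",np.polyval(c,.625),g.sum())
f=lambda X,Y:(230+(X+.5)/3-.5,110+(Y+.5)/3-.5)
print("rim",[np.round(at("top",f(*q),.072),4).tolist() for q in [(75,93),(208,97),(195,284),(64,280)]])
W=np.array([at("top",f(*q),.02) for q in [(97,134),(138,131),(180,143),(93,181),(133,175),(175,187)]])
a=-.05;x=np.array([np.cos(a),np.sin(a)]);y=np.array([-x[1],x[0]]);d=W[:,:2]-[.6266,.0155]
print(np.c_[W[:,:2].round(4),(d@x+.092).round(3),(d@y).round(3)])
m=(im.min(2)>185).astype(np.uint8);m[:, :325]=0;m[:,380:]=0;m[:165]=0;m[215:]=0
ct=max(cv2.findContours(m,0,2)[0],key=cv2.contourArea);b=cv2.boxPoints(cv2.minAreaRect(ct));print([at("top",q,.0).round(4).tolist() for q in b])
p,q,s=tool();print(s["joint_positions"],p)
E
```

```text
L [0.01907216 0.06464231] y@.625 0.07656240911845147 4
R [ 0.00407015 -0.05549639] y@.625 -0.05295254965844988 4
rim [[0.7244, 0.078, 0.072], [0.7217, -0.0571, 0.072], [0.5275, -0.0449, 0.072], [0.5301, 0.0852, 0.072]]
[[ 0.6976  0.0566  0.161   0.045 ]
 [ 0.7013  0.0138  0.167   0.002 ]
 [ 0.6888 -0.0301  0.156  -0.042 ]
 [ 0.6468  0.0599  0.11    0.045 ]
 [ 0.6537  0.0185  0.119   0.004 ]
 [ 0.6413 -0.0252  0.109  -0.04  ]]
[[0.5739, -0.1749, 0.0], [0.6467, -0.1897, 0.0], [0.6248, -0.3021, 0.0], [0.5523, -0.2864, 0.0]]
[ 6.38585737e-01  4.95874523e-01  1.53596132e+00 -2.10561076e-05
  1.09960091e+00 -1.11353759e+00] [0.42952266 0.39307465 0.16963275]
```

```bash
cat >> h.py <<'E'
def scoopR(yaw,al=0):
    """tool orientation with z down the scoop handle, scoop heading yaw, nose-down al"""
    xs=np.array([np.cos(yaw),np.sin(yaw),0]);y=np.array([-xs[1],xs[0],0]);t=np.radians(35)-al
    z=np.sin(t)*xs-np.cos(t)*np.array([0,0,1]);return R.from_matrix(np.c_[np.cross(y,z),y,z])
G=np.array([-92,0,86.])/1000+.019*np.array([.574,0,-.819])   # TCP in scoop frame (nominal)
def tcp_for_lip(lip,yaw,al,G=G):
    """TCP so that the scoop lip (underside) is at world point lip"""
    Rs=R.from_euler('z',yaw)*R.from_euler('y',al)
    return np.array(lip)+Rs.apply(G-[.041,0,0])
E
python3 - <<'E'
from h import *
a=-.198;g=np.array([.505,-.219,.086]);Rt=scoopR(a);z=Rt.as_matrix()[:,2]
pg=g+.019*z;pre=pg-.11*z
print(pg,pre,delta([.40,.08,.26],yaw_R(-np.pi)),"total to pre",delta(pre,Rt,np.array([.40,.08,.26]),yaw_R(-np.pi)))
E
```

```text
[ 0.51568503 -0.22114372  0.07043611] [ 0.45382434 -0.20873269  0.16054284] [ 8.46660e+01 -3.02209e+02 -9.24940e+01  5.00000e-03  9.00000e-03
  1.81000e-01] total to pre [-5.38240e+01 -2.88733e+02  9.94570e+01  6.00000e-02 -6.09000e-01
  1.92000e-01]
```

Request:
{"fn": "servo_tool", "kwargs": {"targets": [[3,-10,-25,0,0,0,45],[8,-34,-55,0,0,0.02,45],[18,-66,-80,0,0,0.04,45],[28,-100,-90,0,0,0.06,45],[38,-135,-90,0,0,0.09,45],[48,-170,-90,0,0,0.12,45],[58,-205,-90,0,0,0.15,45],[68,-240,-90,0,0,0.17,45],[78,-275,-90,0,0,0.18,45],[84,-302,-90,0,0,0.18,45]]}}

```text
time_s: 11.8
tool_pos: [0.3977, 0.0769, 0.2531]
tcp_rot: [0.0, -0.0, 1.0, -0.0]
force: [0.3, -0.3, 0.6]
opening: 0.0449
```

Request:
{"fn": "servo_tool", "kwargs": {"targets": [[-4,-28,5,0.005,-0.06,0.02,45],[-9,-56,12,0.01,-0.12,0.04,45],[-14,-84,20,0.02,-0.18,0.06,45],[-19,-112,30,0.025,-0.24,0.08,45],[-24,-140,40,0.03,-0.3,0.1,45],[-29,-168,50,0.035,-0.37,0.12,45],[-34,-196,60,0.04,-0.43,0.14,45],[-39,-224,70,0.045,-0.5,0.16,45],[-44,-250,80,0.05,-0.56,0.18,45],[-49,-272,90,0.06,-0.61,0.19,45],[-54,-289,99,0.06,-0.61,0.192,45],[-54,-289,99,0.06,-0.61,0.192,45]]}}

```text
time_s: 12.8
tool_pos: [0.4572, -0.1842, 0.1786]
tcp_rot: [0.289, 0.094, 0.952, -0.027]
force: [0.5, 0.1, -0.1]
opening: 0.045
```

```bash
python3 - <<'E'
from h import *
p,q,s=tool();a=-.198;g=np.array([.505,-.219,.086]);Rt=scoopR(a);z=Rt.as_matrix()[:,2]
w=r.get_image("wrist")[:,:,::-1].copy();c=r.get_calibration("wrist")
p,q,s=tool();print(p,s["joint_positions"],delta(g+.019*z,Rt))
o=np.array([.505+.0902,-.219-.0181,0]);Rs=R.from_euler('z',a)
pts=o+Rs.apply(np.array([[-.041,.057,.028],[-.041,-.057,.028],[-.1055,0,.105],[-.092,0,.086],[-.043,0,.016]]))
uv=proj("wrist",pts,c);print(uv.round())
for t in uv: cv2.circle(w,tuple(int(e) for e in t),3,(0,255,0),-1)
cv2.imwrite("pics/w6.png",w)
E
```

```text
[ 0.45939658 -0.19009023  0.17860447] [-0.6948511   0.27557829  2.19396105  1.11049227  0.29911543 -3.07109837] [ 9.34100e+00 -1.91760e+01  1.24009e+02 -3.00000e-03 -1.80000e-02
 -1.40000e-02]
[[322. 183.]
 [195. 185.]
 [250. 208.]
 [252. 198.]
 [259. 172.]]
```

View pics/w6.png

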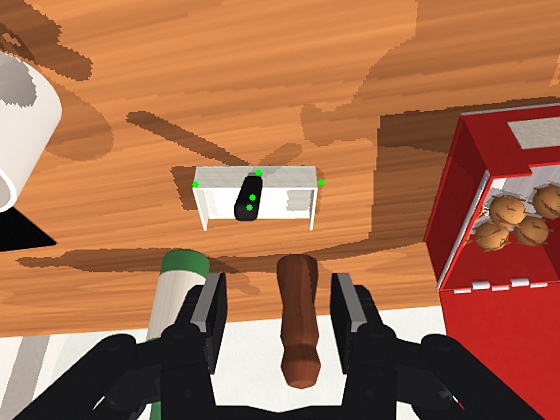

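The wrist image confirms the scoop within a few mm: tray rear corners (194,184) and (320,183), handle top (247,210). The forward-tilted tool, however, drives the wrist toward a singularity and joint 6 to its limit, so a more upright grip is better. I fit the arm kinematics from the logged states to check the reach of the whole plan.

```bash
cat > kin.py <<'E'
import numpy as np
from scipy.optimize import least_squares
from scipy.spatial.transform import Rotation as R
lo=np.array([-2.91,-.82,.22,-1.22,.12,-3.08]);hi=np.array([2.91,2.16,2.67,4.37,2.79,3.08])
def fk(q,P):
    h,a,L2,e,L3,Lt,c6=P
    A=R.from_euler('z',q[0]);p=A.apply([a,0,h]);A=A*R.from_euler('y',q[1]);p=p+A.apply([0,0,L2])
    A=A*R.from_euler('y',q[2]);p=p+A.apply([e,0,L3]);A=A*R.from_euler('z',q[3])*R.from_euler('y',q[4]);p=p+A.apply([0,0,Lt])
    return p,A*R.from_euler('z',q[5]+c6)
D=[([1.03846,.494155,1.34616,0,1.30247,-.0955],[.26424,.56599,.23071],[-.000166,.21668,.97624,-.000575]),
([.638586,.495875,1.535961,0,1.0996,-1.113538],[.42952,.39307,.16963],[0,-.09,.996,0])]
def fit(D):
    def f(P):
        o=[]
        for q,p,w in D:
            a,A=fk(q,P);o+=list(a-p)+list(.1*(A.inv()*R.from_quat(np.array(w)[[1,2,3,0]])).as_rotvec())
        return np.r_[o,1e-3*(np.array(P)-[.35,0,.45,0,.4,.25,P[6]])]
    return min((least_squares(f,[.35,0,.45,0,.4,.25,c]) for c in(0,1.57,3.14,-1.57)),key=lambda s:s.cost)
def ik(p,A,P,q0):
    best=None
    for g in (q0,[q0[0],.6,1.4,0,1.2,q0[5]]):
        s=least_squares(lambda q:np.r_[fk(q,P)[0]-p,.2*(fk(q,P)[1].inv()*A).as_rotvec()],np.clip(g,lo+.01,hi-.01),bounds=(lo,hi))
        if best is None or s.cost<best.cost:best=s
    return best.x,np.sqrt(2*best.cost)
E
python3 - <<'E'
from h import *
from kin import *
p,q,s=tool();D.append((s["joint_positions"],p,s["tcp_rot"]))
S=fit(D);P=S.x;print(P.round(4),S.cost,S.fun[:18].round(4))
np.save("P.npy",P)
E
```

```text
[ 0.2045 -0.2741  0.9222  0.1047  0.506   0.5405  1.5712] 0.0037130536374296824 [ 0.0517 -0.0296  0.0095  0.     -0.     -0.      0.0336 -0.0493 -0.0134
  0.0004  0.0009  0.0001 -0.0022 -0.0052  0.0039 -0.     -0.     -0.    ]
```

```bash
sed -i 's/h,a,L2,e,L3,Lt,c6=P/h,a,L2,e,L3,Lt,c6,b=P/; s/A.apply(\[a,0,h\])/A.apply([a,b,h])/; s/,.25,P\[6\]\]/,.25,P[6],.06]/; s/,.25,c\]/,.25,c,.06]/' kin.py
python3 - <<'E'
from h import *
from kin import *
p,q,s=tool();D.append((s["joint_positions"],p,s["tcp_rot"]))
S=fit(D);P=S.x;print(P.round(4),S.cost,S.fun[:18].round(4));np.save("P.npy",P)
E
```

```text
[0.2568 0.     0.5967 0.1179 0.3844 0.3353 1.5712 0.0596] 5.456603863059115e-07 [ 0.      0.     -0.      0.     -0.     -0.     -0.     -0.      0.
  0.0004  0.0009  0.0001  0.     -0.     -0.     -0.     -0.     -0.    ]
```

```bash
cat >> h.py <<'E'
def sR(yaw,al,t):
    xs=np.array([np.cos(yaw),np.sin(yaw),0]);y=np.array([-xs[1],xs[0],0]);u=t-al
    z=np.sin(u)*xs-np.cos(u)*np.array([0,0,1]);return R.from_matrix(np.c_[np.cross(y,z),y,z])
def Gt(t): return np.array([-.092,0,.086])+.019*np.array([np.sin(t),0,-np.cos(t)])
TY=-.047
def tinp(x,y=0,z=0): # tin inner coords: x from front inner face
    a=TY;return np.array([.6266,.0155,0])+(x-.092)*np.array([np.cos(a),np.sin(a),0])+y*np.array([-np.sin(a),np.cos(a),0])+[0,0,z]
E
python3 - <<'E'
from h import *
from kin import *
P=np.load("P.npy");B=np.array([.578,.236,0]);d2=np.radians
for t in (0,10,20):
    t=d2(t);print("t",round(t,2))
    W=[("grasp",np.array([.505+.0902+.041*.98,-.219-.0181-.041*.197,0]),-.198,0),("tin28",tinp(.085,0,.006),TY,d2(28)),("tin0",tinp(.175,0,.006),TY,0),("lift-10",tinp(.15,0,.13),TY,d2(-10))]
    for yw in (.4,1.0,1.57,2.2):
        for al in (-10,60):
            W.append((f"dump{yw}/{al}",B-.02*np.array([np.cos(yw),np.sin(yw),0])+[0,0,.08],yw,d2(al)))
    q0=np.array([0,.6,1.4,0,1.2,0])
    for n,l,yw,al in W:
        q,e=ik(tcp_for_lip(l,yw,al,Gt(t)),sR(yw,al,t),P,[np.arctan2(l[1],l[0]),.6,1.4,0,1.2,0]);print(n,q.round(2),round(e,4))
E
```

```text
t 0.0
grasp [-0.52  0.61  1.7  -0.    0.84 -1.89] 0.0
tin28 [-0.07  0.73  1.31 -0.01  1.59 -1.59] 0.0
tin0 [-0.07  0.62  1.63  0.    0.89 -1.6 ] 0.0
lift-10 [-0.08  0.38  1.76  0.01  0.82 -1.61] 0.0
dump0.4/-10 [ 0.23  0.37  2.    0.05  0.59 -1.78] 0.0
dump0.4/60 [ 0.32  1.04  0.64 -0.11  2.5  -1.7 ] 0.0
dump1.0/-10 [-0.02  0.43  1.87  0.22  0.76 -2.74] 0.0
dump1.0/60 [ 0.5   0.98  0.79 -0.58  2.27 -2.24] 0.0
dump1.57/-10 [ 0.    0.56  1.57  0.07  1.01 -3.08] 0.0309
dump1.57/60 [ 0.63  0.85  1.1  -0.82  1.86 -2.47] 0.0
dump2.2/-10 [-0.    0.72  1.23  0.15  1.3   2.46] 0.0
dump2.2/60 [ 0.6   0.6   1.37 -0.79  1.35  3.08] 0.0928
t 0.17
grasp [-0.55  0.57  1.83  0.11  0.58 -2.01] 0.0
tin28 [-0.07  0.64  1.43 -0.01  1.38 -1.59] 0.0
tin0 [-0.08  0.58  1.77  0.01  0.62 -1.61] 0.0
lift-10 [-0.08  0.34  1.9   0.02  0.55 -1.62] 0.0
dump0.4/-10 [ 0.21  0.35  2.14  0.22  0.31 -1.96] 0.0
dump0.4/60 [ 0.32  0.95  0.74 -0.08  2.32 -1.68] 0.0
dump1.0/-10 [-0.12  0.43  1.95  0.51  0.67 -3.08] 0.0013
dump1.0/60 [ 0.48  0.9   0.86 -0.47  2.13 -2.19] 0.0
dump1.57/-10 [-0.03  0.56  1.56  0.16  1.04 -3.08] 0.0563
dump1.57/60 [ 0.6   0.78  1.14 -0.7   1.76 -2.48] 0.0
dump2.2/-10 [-0.06  0.78  1.15  0.27  1.45  2.39] 0.0
dump2.2/60 [ 0.56  0.56  1.4  -0.68  1.27  3.08] 0.0711
t 0.35
grasp [-0.59  0.55  1.97  0.43  0.32 -2.35] 0.0
tin28 [-0.07  0.57  1.56 -0.    1.15 -1.59] 0.0
tin0 [-0.08  0.56  1.91  0.03  0.33 -1.63] 0.0
lift-10 [-0.09  0.33  2.04  0.08  0.26 -1.68] 0.0
dump0.4/-10 [ 0.17  0.37  2.26  1.31  0.12 -3.08] 0.0054
dump0.4/60 [ 0.32  0.85  0.86 -0.06  2.13 -1.67] 0.0
dump1.0/-10 [-0.13  0.42  1.96  0.57  0.67 -3.08] 0.0314
dump1.0/60 [ 0.45  0.81  0.95 -0.37  1.98 -2.16] 0.0
dump1.57/-10 [-0.07  0.57  1.54  0.26  1.09 -3.08] 0.0812
dump1.57/60 [ 0.55  0.71  1.18 -0.58  1.66 -2.52] 0.0
dump2.2/-10 [-0.11  0.84  1.07  0.38  1.6   2.34] 0.0
dump2.2/60 [ 0.51  0.53  1.42 -0.57  1.21  3.08] 0.0485
```

An upright grip (tool vertical while the scoop is level) is reachable with margin in every phase, including the dump at heading 0.4. I re-orient above the handle.

```bash
python3 - <<'E'
from h import *
print(delta([.505,-.221,.16],sR(-.198,0,0)))
E
```

```text
[-3.2023e+01 -2.0767e+01  4.3869e+01  2.0000e-03  5.9300e-01 -1.5000e-02]
```

Request:
{"fn": "servo_tool", "kwargs": {"targets": [[-4,-3,2,0,0.06,0,45],[-8,-6,6,0,0.13,0,45],[-12,-9,11,0,0.2,-0.01,45],[-16,-12,17,0,0.28,-0.01,45],[-21,-15,23,0,0.36,-0.01,45],[-26,-18,30,0,0.44,-0.015,45],[-30,-20,37,0,0.52,-0.015,45],[-32,-21,44,0,0.593,-0.015,45],[-32,-21,44,0,0.593,-0.015,45],[-32,-21,44,0,0.593,-0.015,45],[-32,-21,44,0,0.593,-0.015,45]]}}

```text
time_s: 13.77
tool_pos: [0.5032, -0.215, 0.1593]
tcp_rot: [-0.003, 0.091, 0.996, -0.0]
force: [-0.9, -0.1, -0.6]
opening: 0.045
```

```bash
python3 - <<'E'
from h import *
p,q,s=tool();print(p,s["joint_positions"].round(2),delta([.505,-.221,.067],sR(-.198,0,0)))
w=r.get_image("wrist")[:,:,::-1].copy();c=r.get_calibration("wrist")
h=cv2.cvtColor(w,cv2.COLOR_BGR2HSV)
# white tray rear wall blob / black handle columns
o=np.array([.505+.0902,-.221-.0181,0]);Rs=R.from_euler('z',-.198)
pts=o+Rs.apply(np.array([[-.041,.057,.028],[-.041,-.057,.028],[-.1055,0,.105],[-.092,0,.086],[-.043,0,.016]]))
print(proj("wrist",pts,c).round())
m=(h[...,2]<45).astype(np.uint8);m[330:]=0
n,l,st,ce=cv2.connectedComponentsWithStats(m)
print([(st[i].tolist(),ce[i].round()) for i in range(1,n) if st[i,4]>300])
cv2.imwrite("pics/w7.png",w)
E
```

```text
[ 0.50320998 -0.21501742  0.15932953] [-0.51  0.47  1.62 -0.    1.05 -1.9 ] [-3.3120e+00 -5.4840e+00  9.2318e+01 -1.0000e-03 -5.0000e-03  1.6000e-02]
[[341. 265.]
 [202. 263.]
 [271. 223.]
 [271. 232.]
 [272. 255.]]
[([265, 215, 27, 44, 1010], array([278., 236.])), ([206, 273, 21, 57, 790], array([218., 307.])), ([330, 273, 21, 57, 777], array([339., 306.])), ([165, 285, 38, 45, 693], array([187., 311.])), ([354, 285, 38, 45, 679], array([369., 311.]))]
```

The handle is centred between the fingers (both at column 278). Descend and grip.

Request:
{"fn": "servo_tool", "kwargs": {"targets": [[-1,0,25,0,0,0.005,45],[-2,-1,50,0,0,0.01,45],[-3,-1,72,0,0,0.015,45],[-3,-1,86,0,0,0.016,45],[-3,-1,92,0,0,0.016,45],[-3,-1,92,0,0,0.016,45],[-3,-1,92,0,0,0.016,8],[-3,-1,92,0,0,0.016,8],[-3,-1,92,0,0,0.016,8],[-3,-1,92,0,0,0.016,8],[-3,-1,92,0,0,0.016,8],[-3,-1,92,0,0,0.016,8]], "grip_force": 110}}

```text
time_s: 14.82
tool_pos: [0.5063, -0.2171, 0.0688]
tcp_rot: [-0.002, 0.099, 0.995, -0.001]
force: [-4.0, 2.0, 9.2]
opening: 0.0145
```

```bash
python3 - <<'E'
from h import *
p,q,s=tool();print(p,s["force"],s["opening"],q.as_matrix().round(3).tolist())
im=r.get_image("top")[:,:,::-1].astype(int);cv2.imwrite("pics/t8f.png",im)
m=(im.min(2)>185).astype(np.uint8);m[:, :325]=0;m[:,380:]=0;m[:165]=0;m[215:]=0
ct=max(cv2.findContours(m,0,2)[0],key=cv2.contourArea);b=cv2.boxPoints(cv2.minAreaRect(ct));print([at("top",q,.0).round(4).tolist() for q in b])
E
```

```text
[ 0.50633422 -0.21712443  0.06881821] [-4.01207643  2.03261154  9.20023597] 0.014474175337784606 [[-0.98, 0.197, -0.004], [0.197, 0.98, -0.001], [0.004, -0.002, -1.0]]
[[0.672, -0.2245, 0.0], [0.6731, -0.3132, 0.0], [0.547, -0.3102, 0.0], [0.546, -0.2227, 0.0]][ WARN:0@1.912] global loadsave.cpp:1063 imwrite_ Unsupported depth image for selected encoder is fallbacked to CV_8U.
```

```bash
cat >> h.py <<'E'
GH=np.array([-.0916,0,.0688])
def target(lip,yaw,al): return tcp_for_lip(lip,yaw,al,GH),sR(yaw,al,0)
E
python3 - <<'E'
from h import *
p,q,s=tool();p1=p+[-.04,0.01,.14];R1=q
t=target(tinp(.082,0,.115),TY,np.radians(30))
print(delta(p1,R1),t[0],delta(t[0],t[1],p1,R1))
E
```

```text
[  41.76     1.671 -139.833    0.       0.       0.   ] [0.5362649  0.01974888 0.24088255] [-2.36700e+01  2.36136e+02 -3.25880e+01  3.80000e-02  5.18000e-01
 -1.48000e-01]
```

Request:
{"fn": "servo_tool", "kwargs": {"targets": [[0,0,-8,0,0,0,8],[0,0,-22,0,0,0,8],[0,0,-45,0,0,0,8],[5,0,-75,0,0,0,8],[18,1,-105,0,0,0,8],[32,1,-128,0,0,0,8],[42,2,-140,0,0,0,8]]}}

```text
time_s: 15.45
tool_pos: [0.4661, -0.207, 0.2114]
tcp_rot: [-0.001, 0.099, 0.995, -0.001]
force: [0.9, 0.2, -1.9]
opening: 0.0147
```

Request:
{"fn": "servo_tool", "kwargs": {"targets": [[0,15,-4,0,0.03,-0.01,8],[0,40,-8,0.005,0.07,-0.03,8],[-2,68,-12,0.01,0.12,-0.05,8],[-4,96,-16,0.015,0.18,-0.07,8],[-7,124,-20,0.02,0.24,-0.09,8],[-10,152,-24,0.025,0.3,-0.11,8],[-14,180,-28,0.03,0.37,-0.13,8],[-18,205,-30,0.035,0.44,-0.14,8],[-22,224,-32,0.038,0.5,-0.148,8],[-24,236,-33,0.038,0.518,-0.148,8],[-24,236,-33,0.038,0.518,-0.148,8],[-24,236,-33,0.038,0.518,-0.148,8]]}}

```text
time_s: 16.45
tool_pos: [0.5366, 0.0201, 0.2405]
tcp_rot: [-0.259, 0.022, 0.966, 0.006]
force: [-0.6, 0.2, -1.8]
opening: 0.0146
```

```bash
python3 - <<'E'
from h import *
a=r.get_image("side")[:,:,::-1].copy();b=r.get_image("top")[:,:,::-1].copy()
p,q,s=tool();t=target(tinp(.082,0,.115),TY,np.radians(30));print(p,s["time_s"],s["opening"],delta(*t))
# scoop frame from the tool
Rs=q*sR(0,0,0).inv() if 0 else R.from_matrix(np.c_[-q.as_matrix()[:,0],q.as_matrix()[:,1],-q.as_matrix()[:,2]])
o=p-Rs.apply(GH)
pts=o+Rs.apply(np.array([[.041,.057,0],[.041,-.057,0],[-.041,.057,.028],[-.041,-.057,.028]]))
rim=[tinp(x,y,.072) for x in(-.003,.187) for y in(-.066,.066)]
for im,n in((a,"side"),(b,"top")):
    for P,c in((pts,(0,255,0)),(rim,(255,255,0))):
        for k in proj(n,P): im[tuple(k.round().astype(int)[::-1])]=c
A=cv2.resize(a[150:260,240:400],(480,330),interpolation=0);B=cv2.resize(b[125:235,235:335],(300,330),interpolation=0)
cv2.imwrite("pics/m8.png",np.hstack([A,B]))
E
```

```text
[0.53613792 0.01927947 0.24090077] 16.55 0.014350100861831302 [-0.1    0.475 -0.036  0.001  0.    -0.001]
```

View pics/m8.png

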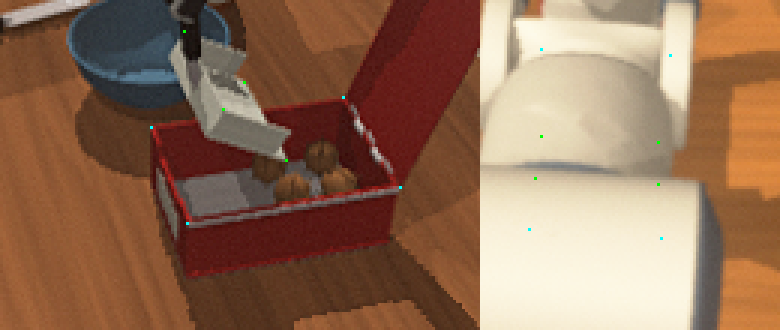

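Side view: the rim predictions match the tin (187,223)/(400,187), and the predicted lip corner (286,160) sits on the visible lip. Now compute the entry and sweep moves.

```bash
cat > seq.py <<'E'
from h import *
def seq(start,way):
    p0,R0=target(tinp(start[0],0,start[1]),TY,np.radians(start[2]))
    for x,z,a in way:
        print((x,z,a),delta(*target(tinp(x,0,z),TY,np.radians(a)),p0,R0)[[0,1,2,4]].round(1 if 0 else 3).tolist())
E
python3 - <<'E'
from seq import *
seq((.082,.115,30),[(.082,.06,30),(.082,.012,30),(.082,.0045,30)]);print()
seq((.082,.0045,30),[(.09,.0045,27),(.098,.0045,24),(.106,.0045,21),(.114,.0045,18),(.122,.0045,15),(.13,.0045,12),(.137,.0045,9),(.143,.0045,7),(.149,.0045,5),(.155,.005,3)])
E
```

```text
(0.082, 0.06, 30) [-27.5, 0.0, 47.631, 0.0]
(0.082, 0.012, 30) [-51.5, 0.0, 89.201, 0.0]
(0.082, 0.0045, 30) [-55.25, 0.0, 95.696, 0.0]

(0.09, 0.0045, 27) [-3.509, -0.0, 3.034, -0.052]
(0.098, 0.0045, 24) [-7.391, 0.0, 6.237, -0.105]
(0.106, 0.0045, 21) [-11.654, 0.0, 9.59, -0.157]
(0.114, 0.0045, 18) [-16.306, -0.0, 13.073, -0.209]
(0.122, 0.0045, 15) [-21.353, -0.0, 16.664, -0.262]
(0.13, 0.0045, 12) [-26.799, -0.0, 20.343, -0.314]
(0.137, 0.0045, 9) [-31.783, -0.0, 24.589, -0.367]
(0.143, 0.0045, 7) [-36.486, -0.0, 26.78, -0.401]
(0.149, 0.0045, 5) [-41.371, -0.0, 28.985, -0.436]
(0.155, 0.005, 3) [-46.188, -0.0, 30.765, -0.471]
```

Request:
{"fn": "servo_tool", "kwargs": {"targets": [[-8,0,14,0,0,0,8],[-19,0,33,0,0,0,8],[-30,0,52,0,0,0,8],[-40,0,69,0,0,0,8],[-47,0,81.4,0,0,0,8],[-51.5,0,89.2,0,0,0,8],[-53.5,0,92.7,0,0,0,8],[-53.5,0,92.7,0,0,0,8],[-53.5,0,92.7,0,0,0,8]]}}

```text
time_s: 17.3
tool_pos: [0.5366, 0.0197, 0.134]
tcp_rot: [-0.259, 0.023, 0.966, 0.006]
force: [0.3, -0.1, -1.4]
opening: 0.0143
```

```bash
python3 - <<'E'
from h import *
p,q,s=tool();print(p,s["force"],s["moment"],delta(*target(tinp(.082,0,.008),TY,np.radians(30))))
E
```

```text
[0.53660552 0.01965491 0.13403563] [ 0.30454693 -0.1407184  -1.4098072 ] [ 2.42415501e-02 -2.75618735e-01 -1.56936128e-04] [ 0.222  0.077  0.305  0.001  0.    -0.   ]
```

Request:
{"fn": "servo_tool", "kwargs": {"targets": [[-0.8,0,1.3,0,0,0,8],[-1.5,0,2.6,0,0,0,8],[-2,0,3.5,0,0,0,8],[-2.3,0,4,0,0,0,8],[-2.3,0,4,0,0,0,8]]}}

```text
time_s: 17.72
tool_pos: [0.5362, 0.02, 0.1289]
tcp_rot: [-0.259, 0.023, 0.966, 0.006]
force: [-1.8, -0.3, 5.4]
opening: 0.0142
```

The lip touches the tin floor as predicted. I sweep, about 0.8 mm off the floor.

Request:
{"fn": "servo_tool", "kwargs": {"targets": [[0.4,0,-0.7,0,0,0,8],[-3.1,0,2.3,0,-0.052,0,8],[-7,0,5.5,0,-0.105,0,8],[-11.3,0,8.9,0,-0.157,0,8],[-15.9,0,12.4,0,-0.209,0,8],[-21,0,16,0,-0.262,0,8],[-26.4,0,19.6,0,-0.314,0,8],[-31.4,0,23.9,0,-0.367,0,8],[-36.1,0,26.1,0,-0.401,0,8],[-41,0,28.3,0,-0.436,0,8],[-45.8,0,30.4,0,-0.471,0,8],[-45.8,0,30.4,0,-0.471,0,8]]}}

```text
time_s: 18.72
tool_pos: [0.5602, 0.0189, 0.0791]
tcp_rot: [-0.026, 0.024, 0.999, 0.001]
force: [1.5, -0.1, -0.0]
opening: 0.0145
```

```bash
python3 - <<'E'
from seq import *
p,q,s=tool();print(p,s["force"],s["moment"],delta(*target(tinp(.155,0,.004),TY,np.radians(3))))
a=r.get_image("side")[:,:,::-1];b=r.get_image("top")[:,:,::-1];cv2.imwrite("pics/s9.png",a);cv2.imwrite("pics/t9.png",b)
# walnut-coloured pixels in the tin in the side view
for im,(u0,u1,v0,v1) in((a,(285,380,180,240)),(b,(245,305,140,200))):
    h=cv2.cvtColor(im,cv2.COLOR_BGR2HSV)[v0:v1,u0:u1]
    m=((h[...,0]>7)&(h[...,0]<25)&(h[...,1]>90)&(h[...,2]>40)).astype(np.uint8)
    n,l,st,ce=cv2.connectedComponentsWithStats(m);print([(st[i].tolist(),(ce[i]+[u0,v0]).round(1).tolist()) for i in range(1,n) if st[i,4]>8])
print(proj("side",[tinp(x,y,.03) for x in (.12,.15,.17) for y in(-.04,0,.04)]).round())
seq((.155,.004,3),[(.160,.004,1),(.165,.006,0),(.165,.013,-4),(.163,.022,-8),(.161,.035,-11),(.159,.05,-14),(.157,.07,-16),(.155,.1,-16),(.15,.13,-16),(.14,.165,-16)])
E
```

```text
[0.56016096 0.01886758 0.07912121] [ 1.54506188 -0.05595884 -0.03907759] [-0.06724935 -0.57467699  0.01654152] [-0.678 -0.242 -0.561  0.001 -0.    -0.   ]
[([32, 0, 39, 8, 189], [332.2, 182.3]), ([0, 4, 16, 56, 481], [290.0, 215.3]), ([49, 16, 26, 21, 338], [346.1, 206.5]), ([39, 22, 56, 38, 490], [366.2, 229.5])]
[([4, 33, 6, 3, 11], [251.4, 174.0]), ([58, 33, 2, 17, 23], [303.7, 180.1])]
[[343. 221.]
 [338. 212.]
 [334. 203.]
 [354. 220.]
 [349. 210.]
 [344. 201.]
 [361. 218.]
 [355. 209.]
 [350. 200.]]
(0.16, 0.004, 1) [-2.673, -0.0, 4.408, -0.035]
(0.165, 0.006, 0) [-6.463, 0.0, 4.513, -0.052]
(0.165, 0.013, -4) [-2.119, 0.0, 7.162, -0.122]
(0.163, 0.022, -8) [3.644, 0.0, 8.171, -0.192]
(0.161, 0.035, -11) [8.336, 0.0, 2.851, -0.244]
(0.159, 0.05, -14) [12.734, 0.0, -4.372, -0.297]
(0.157, 0.07, -16) [16.632, 0.0, -19.096, -0.332]
(0.155, 0.1, -16) [20.199, 0.0, -48.95, -0.332]
(0.15, 0.13, -16) [26.762, 0.0, -78.647, -0.332]
(0.14, 0.165, -16) [38.58, 0.0, -113.076, -0.332]
```

Forces are low. I raise the scoop nose-up, pulling the lip back slightly first so the rear walnuts aren't pinched against the back wall.

```bash
python3 - <<'E'
from seq import *
seq((.155,.0045,3),[(.151,.006,0),(.147,.010,-3),(.145,.016,-4),(.145,.024,-5),(.145,.034,-7),(.145,.048,-10),(.145,.065,-13),(.145,.085,-15),(.145,.115,-16),(.143,.145,-16),(.14,.165,-16)])
E
```

```text
(0.151, 0.006, 0) [7.492, 0.0, 5.745, -0.052]
(0.147, 0.01, -3) [14.742, 0.0, 9.164, -0.105]
(0.145, 0.016, -4) [17.984, 0.0, 5.712, -0.122]
(0.145, 0.024, -5) [19.292, 0.0, 0.174, -0.14]
(0.145, 0.034, -7) [21.463, 0.0, -4.865, -0.175]
(0.145, 0.048, -10) [24.341, 0.0, -11.325, -0.227]
(0.145, 0.065, -13) [26.98, 0.0, -20.679, -0.279]
(0.145, 0.085, -15) [28.97, 0.0, -35.523, -0.314]
(0.145, 0.115, -16) [30.944, 0.0, -62.907, -0.332]
(0.143, 0.145, -16) [34.512, 0.0, -92.761, -0.332]
(0.14, 0.165, -16) [38.554, 0.0, -112.576, -0.332]
```

Request:
{"fn": "servo_tool", "kwargs": {"targets": [[7.5,0,5.2,0,-0.052,0,8],[14.7,0,8.7,0,-0.105,0,8],[18,0,5.4,0,-0.122,0,8],[19.3,0,0,0,-0.14,0,8],[21.5,0,-4.9,0,-0.175,0,8],[24.3,0,-11.3,0,-0.227,0,8],[27,0,-20.7,0,-0.279,0,8],[29,0,-35.5,0,-0.314,0,8],[31,0,-63,0,-0.332,0,8],[34.5,0,-92.8,0,-0.332,0,8],[38.5,0,-112.5,0,-0.332,0,8],[38.5,0,-112.5,0,-0.332,0,8]]}}

```text
time_s: 19.82
tool_pos: [0.5307, 0.0202, 0.1988]
tcp_rot: [0.142, 0.024, 0.99, -0.003]
force: [1.8, 0.9, -0.9]
opening: 0.0142
```

```bash
python3 - <<'E'
from seq import *
p,q,s=tool();print(p,s["force"],s["moment"],s["opening"],delta(*target(tinp(.14,0,.165),TY,np.radians(-16))))
a=r.get_image("side")[:,:,::-1].copy();b=r.get_image("top")[:,:,::-1].copy();cv2.imwrite("pics/s10.png",a);cv2.imwrite("pics/t10.png",b)
w=r.get_image("wrist")[:,:,::-1].copy();cv2.imwrite("pics/w10.png",w)
A=cv2.resize(a[100:260,240:400],(480,480),interpolation=2);B=cv2.resize(b[120:220,240:320],(320,400),interpolation=2)
cv2.imwrite("pics/m10.png",np.hstack([A,cv2.copyMakeBorder(B,0,80,0,0,0)]))
E
```

```text
[0.53071951 0.02015421 0.198772  ] [ 1.82281577  0.8795793  -0.93660552] [ 0.05829741  0.31257844 -0.01489907] 0.014213839296692623 [ 3.512e+00 -1.470e-01  3.334e+00  0.000e+00  6.000e-03 -1.000e-03]
```

View pics/m10.png

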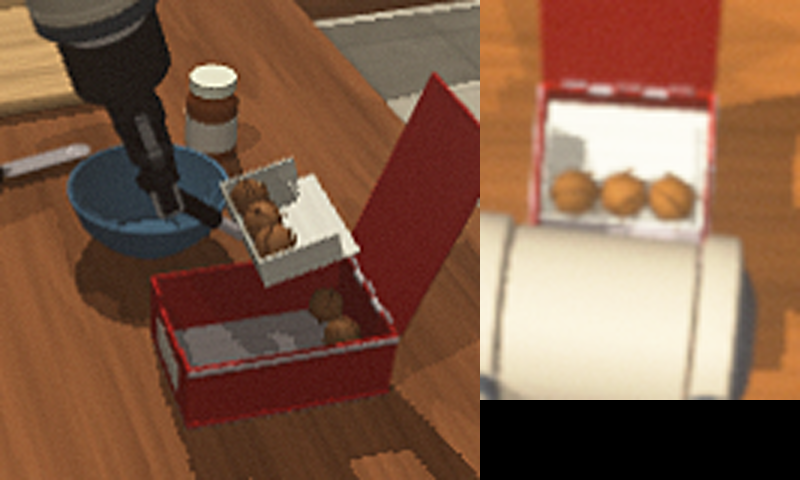

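Three walnuts sit at the back of the raised tray (side crop (250,190)–(275,235), top crop (575,193), (624,195), (671,197)). The other three are still in the tin. Next I carry them to the bowl and tip.

```bash
python3 - <<'E'
from h import *
from kin import *
P=np.load("P.npy")
B=np.array([.5785,.2358,0]);yw=.4;d=np.array([np.cos(yw),np.sin(yw),0]);rad=np.radians
T0=tool()[:2]; T1=target(B-.03*d+[0,0,.125],yw,rad(-16))
print("transit",delta(*T1))
prev=T1
for z,a in((.115,-8),(.105,0),(.095,8),(.09,16),(.086,24),(.084,31),(.083,38),(.083,45),(.083,52)):
    t=target(B-.03*d+[0,0,z],yw,rad(a));print((z,a),delta(*t,*T1)[[0,1,2,4]].tolist(),ik(*t,P,[.3,.6,1.4,0,1.2,-1.7])[0].round(2).tolist())
E
```

```text
transit [ 1.25899e+02  1.41310e+02  5.07300e+00 -1.23000e-01 -0.00000e+00
 -4.30000e-01]
(0.115, -8) [-8.109, -0.0, -8.172, 0.14] [0.23, 0.3, 1.94, 0.03, 0.77, -1.76]
(0.105, 0) [-18.588, 0.0, -14.659, 0.279] [0.25, 0.34, 1.81, -0.0, 0.99, -1.72]
(0.095, 8) [-31.178, 0.0, -19.147, 0.419] [0.27, 0.41, 1.67, -0.02, 1.2, -1.69]
(0.09, 16) [-46.96, -0.0, -26.169, 0.559] [0.28, 0.48, 1.53, -0.03, 1.41, -1.68]
(0.086, 24) [-64.496, -0.0, -31.648, 0.698] [0.29, 0.57, 1.38, -0.04, 1.61, -1.67]
(0.084, 31) [-81.183, -0.0, -35.687, 0.82] [0.3, 0.65, 1.25, -0.05, 1.79, -1.67]
(0.083, 38) [-98.743, -0.0, -38.542, 0.942] [0.31, 0.73, 1.11, -0.06, 1.96, -1.67]
(0.083, 45) [-116.911, -0.0, -40.156, 1.065] [0.31, 0.82, 0.98, -0.07, 2.13, -1.67]
(0.083, 52) [-135.141, -0.0, -39.545, 1.187] [0.32, 0.91, 0.84, -0.09, 2.29, -1.68]
```

Request:
{"fn": "servo_tool", "kwargs": {"targets": [[4,4,-8,-0.004,0,-0.014,8],[13,14,-14,-0.013,0,-0.045,8],[25,28,-16,-0.025,0,-0.086,8],[39,44,-16,-0.038,0,-0.133,8],[54,61,-15,-0.053,0,-0.185,8],[69,78,-13,-0.068,0,-0.237,8],[84,94,-9,-0.082,0,-0.287,8],[98,110,-5,-0.096,0,-0.335,8],[110,124,0,-0.108,0,-0.376,8],[119,134,3,-0.117,0,-0.407,8],[124,139,5,-0.122,0,-0.425,8],[126,141,5,-0.123,0,-0.43,8]]}}

```text
time_s: 20.97
tool_pos: [0.414, 0.1676, 0.1538]
tcp_rot: [0.135, -0.198, 0.97, 0.028]
force: [0.3, 0.1, -2.8]
opening: 0.0145
```

```bash
python3 - <<'E'
from h import *
im=r.get_image("top")[:,:,::-1].copy();cv2.imwrite("pics/t11.png",im);sd=r.get_image("side")[:,:,::-1].copy();cv2.imwrite("pics/s11.png",sd)
B=np.array([.5785,.2358,0]);yw=.4;d=np.array([np.cos(yw),np.sin(yw),0])
p,q,s=tool();print(p,s["time_s"],delta(*target(B-.03*d+[0,0,.125],yw,np.radians(-16))))
# bowl: blue mask in both the first and this image
for n in("pics/top0.png","pics/t11.png"):
    h=cv2.cvtColor(cv2.imread(n),cv2.COLOR_BGR2HSV);m=((h[...,0]>95)&(h[...,0]<120)&(h[...,1]>90)).astype(np.uint8);m[:140]=0;m[230:]=0;m[:,:160]=0;m[:,245:]=0
    ct=max(cv2.findContours(m,0,2)[0],key=cv2.contourArea);print(n,cv2.boundingRect(ct),cv2.minEnclosingCircle(ct))
print(at("top",cv2.minEnclosingCircle(ct)[0],.068))
E
```

```text
[0.41518296 0.16705414 0.1544008 ] 21.0667 [-0.79  -0.28   0.034  0.001 -0.001  0.   ]
pics/top0.png (195, 164, 33, 48) ((209.57530212402344, 187.45904541015625), 23.584125518798828)
pics/t11.png (196, 163, 32, 31) ((211.63543701171875, 181.56320190429688), 18.574182510375977)
[0.59566254 0.20531041 0.068     ]
```

Request:
{"fn": "servo_tool", "kwargs": {"targets": [[-4,0,-4,0,0.07,0,8],[-8.1,0,-8.2,0,0.14,0,8],[-13.3,0,-11.5,0,0.21,0,8],[-18.6,0,-14.7,0,0.279,0,8],[-24.8,0,-17,0,0.349,0,8],[-31.2,0,-19.1,0,0.419,0,8],[-39,0,-22.8,0,0.489,0,8],[-47,0,-26.2,0,0.559,0,8],[-55.6,0,-29,0,0.629,0,8],[-64.5,0,-31.6,0,0.698,0,8],[-76.3,0,-34.6,0,0.785,0,8],[-88.5,0,-37,0,0.873,0,8]]}}

```text
time_s: 22.07
tool_pos: [0.4857, 0.1956, 0.2155]
tcp_rot: [-0.288, -0.189, 0.937, -0.058]
force: [-0.5, 0.6, -1.2]
opening: 0.0142
```

```bash
python3 - <<'E'
from h import *
B=np.array([.5785,.2358,0]);yw=.4;d=np.array([np.cos(yw),np.sin(yw),0]);rad=np.radians
p,q,s=tool();print(p,s["force"],delta(*target(B-.03*d+[0,0,.0835],yw,rad(34))))
T1=target(B-.03*d+[0,0,.0835],yw,rad(34))
for x,z,a in((-.03,.083,45),(-.03,.083,55),(-.05,.12,40),(-.07,.16,20),(-.12,.18,0)): print((x,z,a),delta(*target(B+x*d+[0,0,z],yw,rad(a)),*T1)[[0,2,4]].tolist())
E
```

```text
[0.4856747  0.1956221  0.21551513] [-0.4662402   0.57414891 -1.21780237] [-0.204  0.858  0.863  0.001 -0.003 -0.002]
(-0.03, 0.083, 45) [-15.843, -23.623, 0.192]
(-0.03, 0.083, 55) [-33.743, -42.535, 0.367]
(-0.05, 0.12, 40) [29.073, -32.56, 0.105]
(-0.07, 0.16, 20) [88.645, -6.931, -0.244]
(-0.12, 0.18, 0) [144.378, 56.236, -0.593]
```

Request:
{"fn": "servo_tool", "kwargs": {"targets": [[-8,0,-12,0,0.1,0,8],[-15.8,0,-23.6,0,0.192,0,8],[-25,0,-33,0,0.28,0,8],[-33.7,0,-42.5,0,0.367,0,8],[-33.7,0,-42.5,0,0.367,0,8],[-33.7,0,-42.5,0,0.367,0,8],[-33.7,0,-42.5,0,0.367,0,8],[-33.7,0,-42.5,0,0.367,0,8],[-33.7,0,-42.5,0,0.367,0,8],[-33.7,0,-42.5,0,0.367,0,8]]}}

```text
time_s: 22.9
tool_pos: [0.5319, 0.2159, 0.232]
tcp_rot: [-0.452, -0.176, 0.87, -0.091]
force: [-0.7, -1.2, -1.6]
opening: 0.0146
```

```bash
python3 - <<'E'
from h import *
B=np.array([.5785,.2358,0]);yw=.4;d=np.array([np.cos(yw),np.sin(yw),0]);rad=np.radians
T1=target(B-.03*d+[0,0,.083],yw,rad(55))
p,q,s=tool();print(p,s["force"],delta(*T1))
im=r.get_image("side")[:,:,::-1].copy();cv2.imwrite("pics/s12.png",im)
h=cv2.cvtColor(im,cv2.COLOR_BGR2HSV)[145:190,255:325];m=((h[...,0]>5)&(h[...,0]<28)&(h[...,1]>80)&(h[...,2]>30)).astype(np.uint8)
n,l,st,ce=cv2.connectedComponentsWithStats(m);print([(st[i].tolist(),(ce[i]+[255,145]).round().tolist()) for i in range(1,n) if st[i,4]>10])
for x,z,a in((-.04,.1,48),(-.05,.125,40),(-.06,.145,30),(-.08,.165,20),(-.1,.175,10),(-.12,.18,0)): print((x,z,a),delta(*target(B+x*d+[0,0,z],yw,rad(a)),*T1)[[0,2,4]].tolist())
E
```

```text
[0.53189613 0.21591031 0.23195362] [-0.72531979 -1.16174333 -1.63835497] [-1.272e+00  1.710e-01 -2.940e-01  1.000e-03  1.000e-03  0.000e+00]
[([0, 0, 10, 6, 41], [259.0, 147.0]), ([27, 0, 21, 4, 47], [293.0, 146.0]), ([0, 0, 70, 45, 1154], [292.0, 174.0]), ([23, 20, 20, 12, 165], [289.0, 172.0])]
(-0.04, 0.1, 48) [27.058, 15.113, -0.122]
(-0.05, 0.125, 40) [59.164, 28.957, -0.262]
(-0.06, 0.145, 30) [84.647, 51.498, -0.436]
(-0.08, 0.165, 20) [111.331, 82.423, -0.611]
(-0.1, 0.175, 10) [125.324, 118.485, -0.785]
(-0.12, 0.18, 0) [130.894, 156.044, -0.96]
```

Request:
{"fn": "servo_tool", "kwargs": {"targets": [[13,0,8,0,-0.06,0,8],[27,0,15,0,-0.122,0,8],[43,0,22,0,-0.19,0,8],[59,0,29,0,-0.262,0,8],[72,0,40,0,-0.35,0,8],[84.6,0,51.5,0,-0.436,0,8],[98,0,67,0,-0.52,0,8],[111,0,82,0,-0.611,0,8],[118,0,100,0,-0.7,0,8],[125,0,118,0,-0.785,0,8],[128,0,137,0,-0.87,0,8],[131,0,156,0,-0.96,0,8]]}}

```text
time_s: 23.95
tool_pos: [0.3442, 0.1368, 0.2492]
tcp_rot: [0.002, -0.199, 0.98, 0.0]
force: [-0.1, 0.2, -1.8]
opening: 0.0143
```

```bash
python3 - <<'E'
from h import *
p,q,s=tool();print(p,s["joint_positions"].round(2),s["time_s"])
for n,(u0,u1,v0,v1) in {"top":(172,232,158,218),"side":(255,325,140,195)}.items():
    im=r.get_image(n)[:,:,::-1].copy();cv2.imwrite(f"pics/{n}13.png",im)
    g=im[v0:v1,u0:u1].astype(int);m=((g[...,2]>g[...,0]+5)).astype(np.uint8)
    k,l,st,ce=cv2.connectedComponentsWithStats(m,connectivity=4);print(n,[(st[i].tolist(),(ce[i]+[u0,v0]).round().tolist()) for i in range(1,k) if st[i,4]>6])
    if n=="top":
        for row in m[::2]: print("".join(".#"[v] for v in row))
# put-down pose: original scoop place
o=np.array([.5956,-.2379,0]);d=np.array([.980,-.197,0]);T=target(o+.041*d+[0,0,.14],-.198,0);print(delta(*T))
E
```

```text
[0.34419185 0.13684822 0.24924251] [ 0.22  0.1   1.89  0.    1.14 -1.75] 23.95
top [([0, 0, 60, 60, 1230], [202.0, 188.0]), ([20, 22, 25, 23, 334], [203.0, 190.0])]
############################################################
############################################################
###################.....................####################
###############.............................################
############...................................#############
##########.......................................###########
########...........................................#########
#######..............................................#######
######................................................######
#####..................................................#####
####....................................................####
###....................#####.............................###
##...................#########...........................###
##..................############..#######................###
##..................############.##########..............###
##..................
[... 362 characters left out ...]
.........#########....................######
######........................##.....................#######
#######............................................#########
#########........................................###########
###########....................................#############
##############..............................################
##################.......................###################
########################..........##########################
############################################################
side [([0, 0, 70, 55, 2258], [290.0, 168.0]), ([23, 24, 21, 13, 195], [289.0, 171.0])]
[-1.68180e+01 -3.92564e+02  3.77630e+01  0.00000e+00 -4.00000e-03
  5.97000e-01]
```

Segmentation shows three touching walnut blobs in the middle of the bowl, and the bowl is unmoved. I return the scoop to where it stood.

Request:
{"fn": "servo_tool", "kwargs": {"targets": [[0,-20,0,0,0,0.03,8],[0,-54,0,0,0,0.07,8],[0,-90,0,0,0,0.12,8],[-1,-126,2,0,0,0.18,8],[-3,-162,5,0,0,0.24,8],[-5,-198,9,0,0,0.3,8],[-8,-234,14,0,0,0.36,8],[-11,-270,20,0,0,0.42,8],[-13,-306,26,0,0,0.48,8],[-15,-342,31,0,0,0.54,8],[-16,-374,35,0,0,0.59,8],[-17,-392,38,0,0,0.597,8]]}}

```text
time_s: 25.05
tool_pos: [0.5142, -0.2205, 0.2104]
tcp_rot: [-0.0, 0.101, 0.995, -0.0]
force: [-0.2, 0.6, -2.6]
opening: 0.0148
```

```bash
python3 - <<'E'
from h import *
o=np.array([.5956,-.2379,0]);d=np.array([.980,-.197,0])
r.get_image("top");p,q,s=tool();print(p,s["opening"],delta(*target(o+.041*d+[0,0,.002],-.198,0)))
E
```

```text
[ 0.51503989 -0.22203063  0.2099796 ] 0.014436891123040608 [ 9.47900e+00  4.50000e-01  1.39181e+02 -1.00000e-03 -0.00000e+00
 -3.00000e-03]
```

Request:
{"fn": "servo_tool", "kwargs": {"targets": [[3,0,25,0,0,0,8],[6,0,60,0,0,0,8],[8,0,95,0,0,0,8],[9,0,120,0,0,0,8],[9,0,132,0,0,0,8],[9,0,136,0,0,0,8],[9,0,138,0,0,0,8],[9,0,139,0,0,0,8],[9,0,139,0,0,0,8],[9,0,139,0,0,0,8]]}}

```text
time_s: 25.93
tool_pos: [0.5048, -0.2158, 0.0725]
tcp_rot: [0.0, 0.098, 0.995, -0.0]
force: [1.1, 0.1, -1.7]
opening: 0.0145
```

Request:
{"fn": "servo_tool", "kwargs": {"targets": [[0,0,1,0,0,0,8],[0,0,2,0,0,0,8],[0,0,3,0,0,0,8],[0,0,3.7,0,0,0,8],[0,0,3.7,0,0,0,8]]}}

```text
time_s: 26.35
tool_pos: [0.5043, -0.2156, 0.0688]
tcp_rot: [-0.0, 0.098, 0.995, -0.0]
force: [-7.5, 2.4, 21.1]
opening: 0.0144
```

Request:
{"fn": "servo_tool", "kwargs": {"targets": [[0,0,-0.9,0,0,0,8],[0,0,-0.9,0,0,0,8],[0,0,-0.9,0,0,0,20],[0,0,-0.9,0,0,0,32],[0,0,-0.9,0,0,0,42],[0,0,-0.9,0,0,0,42],[0,0,-10,0,0,0,42],[0,0,-35,0,0,0,42],[0,0,-70,0,0,0,42],[0,0,-110,0,0,0,42],[10,0,-145,0,0,0,42],[30,0,-170,0,0,0,42]]}}

```text
time_s: 27.35
tool_pos: [0.4767, -0.2104, 0.2416]
tcp_rot: [0.001, 0.098, 0.995, -0.001]
force: [0.2, 0.2, 1.5]
opening: 0.0419
```

Request:
{"fn": "servo_tool", "kwargs": {"targets": [[20,0,-10,0,0,0,42],[50,0,-20,0,0,0,42],[80,0,-30,0,0,0,42],[90,0,-30,0,0,0,42],[90,0,-30,0,0,0,42]]}}

```text
time_s: 27.77
tool_pos: [0.3851, -0.1915, 0.269]
tcp_rot: [-0.0, 0.099, 0.995, -0.0]
force: [0.9, -0.6, 1.0]
opening: 0.0423
```

```bash
python3 - <<'E'
from h import *
p,q,s=tool();print(p,s["force"],s["time_s"])
T=r.get_image("top")[:,:,::-1].copy();S=r.get_image("side")[:,:,::-1].copy();cv2.imwrite("pics/t14.png",T);cv2.imwrite("pics/s14.png",S)
cv2.imwrite("pics/m14.png",np.hstack([cv2.resize(T[115:275,135:440],(460,241),interpolation=2),cv2.resize(S[110:350,200:450],(251,241),interpolation=2)]))
T0=cv2.imread("pics/top0.png");S0=cv2.imread("pics/side0.png")
for n,A,B in(("top",T0,T),("side",S0,S)):
    d=(cv2.absdiff(cv2.GaussianBlur(A,(5,5),0),cv2.GaussianBlur(B,(5,5),0)).max(2)>45).astype(np.uint8)
    k,l,st,ce=cv2.connectedComponentsWithStats(d);print(n,[st[i].tolist() for i in range(1,k) if st[i,4]>15])
g=T[158:218,172:232].astype(int);m=(g[...,2]>g[...,0]+5).astype(np.uint8);k,l,st,ce=cv2.connectedComponentsWithStats(m,connectivity=4);print("bowl",st[1:].tolist())
# scoop: white tray
m=(T.min(2)>185).astype(np.uint8);m[:, :325]=0;m[:,380:]=0;m[:165]=0;m[215:]=0
ct=max(cv2.findContours(m,0,2)[0],key=cv2.contourArea);print([at("top",q,.0).round(4).tolist() for q in cv2.boxPoints(cv2.minAreaRect(ct))])
E
```

```text
[ 0.38509121 -0.19153283  0.269003  ] [ 0.90529018 -0.5550508   1.04931561] 27.7667
top [[251, 98, 51, 106, 4473], [300, 142, 44, 11, 331], [143, 172, 281, 248, 30093], [192, 179, 28, 25, 479], [144, 197, 8, 5, 30], [406, 224, 14, 19, 150], [147, 231, 5, 4, 16], [0, 235, 166, 185, 16580], [151, 260, 8, 4, 24], [416, 266, 29, 12, 228], [360, 343, 200, 77, 6149], [403, 378, 68, 42, 1956], [229, 408, 17, 12, 122]]
side [[3, 0, 9, 38, 158], [108, 0, 33, 91, 758], [149, 0, 23, 9, 104], [172, 0, 7, 25, 116], [182, 0, 115, 75, 5659], [142, 12, 28, 75, 879], [165, 24, 14, 52, 327], [256, 57, 11, 5, 31], [0, 62, 10, 16, 86], [0, 76, 11, 28, 237], [233, 95, 18, 3, 29], [86, 98, 20, 24, 273], [216, 100, 64, 124, 3785], [89, 107, 60, 53, 801], [75, 120, 14, 12, 100], [292, 125, 116, 97, 4129], [70, 133, 18, 16, 170], [93, 138, 16, 22, 212], [213, 160, 4, 9, 22], [71, 165, 47, 74, 1986], [280, 165, 18, 12, 133], [123, 171, 5, 13, 25], [167, 173, 19, 16, 142], [104, 189, 17, 32, 313], [2, 191, 14, 6, 26], [140, 194, 59, 150, 3220], [0, 196, 55, 58, 1552], [371, 232, 16, 24, 71], [125, 241, 11, 11, 81], [388, 250, 12, 18, 67], [127, 259, 23, 32, 442], [137, 270, 17, 27, 95], [366, 274, 12, 38, 52], [152, 285, 10, 16, 60], [336, 284, 7, 25, 45], [0, 291, 52, 129, 3982], [45, 296, 9, 11, 54], [143, 367, 6, 53, 153], [123, 393, 12, 27, 157], [269, 398, 12, 22, 162], [95, 410, 6, 10, 33]]
bowl [[0, 0, 60, 60, 1231], [20, 22, 24, 23, 329]]
[[0.6065, -0.1859, 0.0], [0.608, -0.3116, 0.0], [0.5152, -0.3095, 0.0], [0.5138, -0.185, 0.0]]
```

```bash
python3 - <<'E'
import cv2,numpy as np
A=cv2.imread("pics/side0.png");B=cv2.imread("pics/s14.png");A9=cv2.imread("pics/s9.png")
def best(t,im,u,v,w,h,m=12):
    res=cv2.matchTemplate(im[v-m:v+h+m,u-m:u+w+m],t[v:v+h,u:u+w],cv2.TM_CCOEFF_NORMED);_,s,_,l=cv2.minMaxLoc(res);return (l[0]-m,l[1]-m),round(s,3)
for n,b in dict(scoop=(305,260,75,58),mug=(275,335,62,60),mill=(398,222,36,60),bottle=(412,246,56,92),jar=(300,120,22,32),bowl=(262,148,56,40),knife=(210,147,60,22),pink1=(205,260,66,52),pink2=(132,176,64,18)).items(): print(n,best(A,B,*b))
E
```

```text
scoop ((-1, 0), 0.981)
mug ((0, 0), 0.996)
mill ((0, 0), 0.983)
bottle ((0, 0), 0.995)
jar ((0, 0), 0.998)
bowl ((0, 0), 0.489)
knife ((12, -3), 0.188)
pink1 ((0, 0), 0.994)
pink2 ((0, 0), 0.823)
```

```bash
python3 -c "
from bench import r
print(r.close_job(),r.get_state()['time_s'])"
```

```text
the job is handed in; nothing more can be done
the job is handed in; nothing more can be done
```

The job is done and handed in at about 28 s on the robot's clock; no verdict came back.

- **Lid:** I levered it up with the knife blade in the slot and swung it back past upright, with only the blade touching it. I then laid the knife flat, back at its old spot.
- **Walnuts:** One scoop brought up three together. I tipped them into the blue bowl; the other three stayed in the tin.
- **Scoop:** It stands on its bottom at its original place, with the gripper backed away.

**Last checks:**
- Template matching between the first and last side images puts the scoop within 1 pixel and upright. The mug, pepper mill, oil bottle, spice jar and both pink look-alikes show no shift; one of those matched less firmly (0.82, the others at least 0.98).
- The top image showed three touching walnut blobs in the bowl after tipping. In the final image that blob area was still the same size. I saw no sign of a spill, but did no separate check for one.

**Checks that failed or disagreed:**
- The 12-picture viewing limit ran out, so the end state was checked only by numbers.
- Template matching on the bowl (0.49) and the knife (0.19) was not usable, probably because of the walnuts in the bowl and the arm in the way. For those two I relied on the bowl rim not moving in the top images, and on only millimetre-sized changes around the knife there.
- The top-view measurement of the scoop tray was off, probably with the arm in the mask, so I used the side view instead.

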